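# Load the dye shaker and start it

## Robot

A 6-joint arm with a two-finger parallel gripper is mounted at the origin on the work surface. World frame = base frame: x ahead of the robot, y to its left, z up, the work surface at z = 0. Lengths are in mm, angles in rad, forces in N, time in s.
With the tool pointing down it reaches from about 350 to 875 mm from the base axis. Payload 4.2 kg.
Tool frame: the origin (TCP) lies between the finger pads, 19 mm behind the fingertips; this is the grasp point; z points along the fingers, y is the direction in which the jaws open and shut (so a half turn about z gives the same grasp; the last joint's range is limited). The gripper opens to 85 mm and grips with 20 to 120 N. Pads are 22 mm wide; open, the fingers measure 114 mm over their backs; the gripper's body (76 mm by 85 mm) begins 54 mm behind the grasp point. The pads swing forward as they close: fully open they stand 13 mm farther back than shut.
Start: joints at [1.403, 0.385, 0.008, 0, -1.194, -0.259], TCP at [258.691, 568.927, 250.012] pointing down, gripper open.
Joint ranges: [-3.14, 3.14], [-1.21, 2.06], [-1.07, 1.41], [-3.16, 2.05], [-2.99, -0.16], [-3.1, 3.1]. Speed limits (rad/s): [2.79, 2.79, 3.14, 3.14, 3.14, 3.14].

## Interface

Orientations are given as a unit quaternion [x, y, z, w].
In Python, from bench import arm gives the robot as it stands.
- The arm moves only by the tool drive_tool, never from a script. Its argument "plan" is a list of rows, each a list of 2 entries, a list of its own where there are three numbers: the shift along the tool's x, y, z in m, then the turn about the tool's z in degrees. A call has 1 to 12 rows; each row shifts and turns the commanded pose from where the row before left it, along the tool's axes as they then stand; what a row does not reach is not made up. A row lasts 1/8 s, in which the tool goes at most 62.5 mm and 10.7 degrees, less where a joint would pass 70% of its speed; a pose out of reach is approached as far as the arm can. A call with a gripper value outside its range is refused whole. "fingers" is the closure, from -1 (fully open) to 1 (shut), so that 0 is half open, set as the call begins (left out, the last holds). The fingers move at their own pace and stop on an object; the grip force is fixed at half the most. Time passes only in rows, so rows that do not move let the fingers close. It gives the time, the measured TCP pose, the force and the opening at its end, in the units of the state.
- arm.read_state(): the state, without advancing time (a new reading comes with each control period).
- arm.get_image(name): name is "side" or "top"; returns a dict with "image" (384x512x3 uint8, red, green, blue), "K" (3x3 intrinsics, pixels), "dist" ([k1, k2, p1, p2, k3] as OpenCV has them; the pictures are not rectified), "R" (3x3) and "t" (3): a world point X has camera coordinates R X + t. Camera axes: x right, y down, z forward; pixel columns grow to the right and rows downward; lengths in mm; the calibration is good to about 2 mm. A picture is of the moment at which its call begins. There is no depth.
- arm.job_done(): hands the job in, once; it reports no verdict.
The state is a dict: "clock": time; "joints": joint angles; "joint_vel": joint speeds; "joint_efforts": joint torques, N m; "position": TCP position; "ee_rot": TCP orientation; "contact_force": force on the tool from outside, world axes, zero at the start; "wrist_torque": the same for the moment, N m; "gripper_width": finger opening in mm.
Only numpy, scipy, OpenCV 4.12 (cv2) and the standard library are available. Lean on these libraries where they do the work, as an engineer would, in place of code of your own. Each camera call takes 0.05 s, during which the arm holds its last target.

## Task

Get the settled leather dyes shaking: seat the empty bottle carrier fully down on the shaker's two pegs, then stand every small nozzle bottle that is there upright in it, one to a compartment; the brush left on the shaker belongs bristles down in the middle of the cork mat, lengthwise along it. When all the bottles are in, press the keys fully, one at a time, from the robot's left to its right: power once, timer twice for ten minutes, start once. Leave the jar, spool and tape where they stand.

Things in the scene. Friction and masses are not known exactly. Their poses are not given: they have to be found in the camera images.
- shaker: White bench shaker, 290 x 230 mm, fixed; place and yaw differ from run to run. Origin: on the bench under the middle of its drive deck, x away from the robot at yaw 0, z up. Flat aluminium deck 190 x 220 mm, top at z = 78 mm. Key panel on the robot's side: x = -180 to -95 mm, 58 to 60 mm high, keys at x = -145 mm.
- deck_mid (a point): Point on the shaker's deck surface (z = 78 mm) midway between its two upright steel pegs; axes as the shaker's. The pegs stand at y = +90 and -90 mm from it: 12 mm in diameter, 22 mm tall, tapering to 4 mm over the top 9 mm.
- carrier: Grey bottle carrier, open tray 150 x 150 mm with a cross partition: 2 x 2 compartments. Loose, 0.45 kg. Origin: centre of its underside, z up; alike either way round (half turn). Walls 5 mm thick up to z = 52 mm, inner floor at z = 8 mm, compartments 67 mm square, centres at x = +-36, y = +-36 mm. Seated, the pegs stand through both its ear holes and its origin is at deck_mid.
- carrier_grip (a point): Middle of the carrier's steel handle, 85 mm above its underside: a square bar 12 x 12 mm, 144 mm long, along the carrier's y axis; pinch it from above across x, nothing but the tray walls (52 mm high) lies below.
- carrier_hole (a point): Centre, at the underside, of the carrier's hole at +y: an ear at each y end (out to y = +-106 mm, 8 mm thick) has a round through hole, 15 mm in diameter, at x = 0, y = +90 and -90 mm.
- bottle1: One of four alike white dye bottles with black screw collar and white nozzle; 2 to 4 are there in a run, standing on the right (-y). Origin: centre of underside, z up. Body 52 mm in diameter to z = 72 mm, tapering to z = 87; collar 34 mm in diameter, z = 88 to 118 (grip it from above, TCP at z = 110); nozzle tip at z = 140. 0.2 kg. 60 mm or more between centres.
- bottle2: One of four alike white dye bottles with black screw collar and white nozzle; 2 to 4 are there in a run, standing on the right (-y). Origin: centre of underside, z up. Body 52 mm in diameter to z = 72 mm, tapering to z = 87; collar 34 mm in diameter, z = 88 to 118 (grip it from above, TCP at z = 110); nozzle tip at z = 140. 0.2 kg. 60 mm or more between centres.
- bottle3: One of four alike white dye bottles with black screw collar and white nozzle; 2 to 4 are there in a run, standing on the right (-y). Origin: centre of underside, z up. Body 52 mm in diameter to z = 72 mm, tapering to z = 87; collar 34 mm in diameter, z = 88 to 118 (grip it from above, TCP at z = 110); nozzle tip at z = 140. 0.2 kg. 60 mm or more between centres.
- bottle4: One of four alike white dye bottles with black screw collar and white nozzle; 2 to 4 are there in a run, standing on the right (-y). Origin: centre of underside, z up. Body 52 mm in diameter to z = 72 mm, tapering to z = 87; collar 34 mm in diameter, z = 88 to 118 (grip it from above, TCP at z = 110); nozzle tip at z = 140. 0.2 kg. 60 mm or more between centres.
- brush: Horsehair brush: wooden block 130 x 50 mm, from z = 28 to 50 mm, on a dark bristle pad 118 x 42 mm, z = 0 to 30 mm (rigid). Loose, 0.15 kg. Origin: centre of the underside of the bristles; x along its length, z up. At the start it lies bristles down on the shaker's deck between the pegs. Grip the block from above across its 50 mm width.
- mat: Cork mat, 190 x 120 x 4 mm, fixed flat on the bench on the left (+y) part. Origin: centre of its underside; x along its 190 mm length, z up; top at z = 4 mm. The brush's place.
- key_power (a joint): The power key, left (+y) of the three on the shaker's panel: travel in m, 0 up, 0.006 fully pressed; springs back. 1.5 N starts it, 5 N takes it fully down.
- key_timer (a joint): The timer key, middle of the three on the shaker's panel: travel in m, 0 up, 0.006 fully pressed; springs back. 1.5 N starts it, 5 N takes it fully down.
- key_start (a joint): The start key, right (-y) of the three on the shaker's panel: travel in m, 0 up, 0.006 fully pressed; springs back. 1.5 N starts it, 5 N takes it fully down.
- key_power_top (a point): Centre of the top of the power key (white disc 28 mm in diameter in a dark ring 44 mm wide), 72 mm above the bench when up; it goes straight down. Keys are 60 mm apart along the shaker's y.
- key_timer_top (a point): Centre of the top of the timer key (white disc 28 mm in diameter in a dark ring 44 mm wide), 72 mm above the bench when up; it goes straight down. Keys are 60 mm apart along the shaker's y.
- key_start_top (a point): Centre of the top of the start key (white disc 28 mm in diameter in a dark ring 44 mm wide), 72 mm above the bench when up; it goes straight down. Keys are 60 mm apart along the shaker's y.
- jar: Bystander: amber glass jar with a metal lid, 58 mm in diameter, 75 mm tall, standing among the bottles. Origin: centre of its underside.
- spool: Bystander: thread spool, 54 mm in diameter, 76 mm tall, standing among the bottles. Origin: centre of its underside.
- tape: Bystander: roll of paper tape lying flat, 104 mm in diameter, 45 mm tall, at the far right behind the bottles. Origin: centre of its underside.
Mind the look-alikes: they are no part of the job. There is more than one size of the brush; the one meant has the size given above.

How it is judged:
By the outcome, as a careful person would: the job done as asked, in the order asked, and still so for the second after the job is handed in, with the robot touching nothing.
Of bottle1, bottle2, bottle3, bottle4 only 2 to 4 are there at a start; the rules pass over those that are not, and their reading is None.
At some moment in a run one of carrier, brush may be knocked a few centimetres aside while the robot is not near it.
It also fails if it takes over 210 s, if anything falls off the work surface, if the arm or the gripper's body presses on something with over 40 N, if the wrist force passes 120 N, or if a joint passes its speed limit or range.

## Working session

There is one attempt and no reset: what is moved stays moved. The work goes in short steps, Python scripts to look and compute and a tool call to move; the robot and the scene stay as the last step left them, time stands still between calls to the robot, and variables do not carry over. Pictures are saved under pics/ and viewed, and the job is handed in when it is done.

Besides the shell and the picture viewer there is one more tool, called after ">>>" as name(argument=value, ...) on one line, values as JSON. drive_tool: Moves the arm, as the interface text tells. Its arguments: {"type":"object","properties":{"plan":{"type":"array"},"fingers":{"type":"number"}},"required":["plan"]}

```bash
ls; mkdir -p pics
cat > h.py <<'E'
import numpy as np,cv2,json
from bench import arm
def snap(tag):
    o={}
    for n in("side","top"):
        d=arm.get_image(n); o[n]=d
        cv2.imwrite(f"pics/{tag}_{n}.png",d["image"][:,:,::-1])
        np.savez(f"pics/{tag}_{n}.npz",**{k:np.array(v) for k,v in d.items()})
    return o
def load(tag,n): return dict(np.load(f"pics/{tag}_{n}.npz"))
def proj(d,X):
    r,_=cv2.Rodrigues(np.array(d["R"],float)); 
    return cv2.projectPoints(np.array(X,float).reshape(-1,1,3),r,np.array(d["t"],float),np.array(d["K"],float),np.array(d["dist"],float))[0].reshape(-1,2)
def ray(d,p):
    u=cv2.undistortPoints(np.array(p,float).reshape(-1,1,2),np.array(d["K"],float),np.array(d["dist"],float)).reshape(-1,2)
    R=np.array(d["R"],float);t=np.array(d["t"],float)
    c=-R.T@t; v=np.c_[u,np.ones(len(u))]@R
    return c,v
def atz(d,p,z):
    c,v=ray(d,p); return c+v*((z-c[2])/v[:,2])[:,None]
def tri(d1,p1,d2,p2):
    c1,v1=ray(d1,p1);c2,v2=ray(d2,p2);out=[]
    for a,b in zip(v1,v2):
        A=np.c_[a,-b];s=np.linalg.lstsq(A,c2-c1,rcond=None)[0]
        P=c1+a*s[0];Q=c2+b*s[1];out.append(np.r_[(P+Q)/2,np.linalg.norm(P-Q)])
    return np.array(out)
E
python3 - <<'E'
from h import *
o=snap("a")
for n in o: print(n,np.round(o[n]["K"],1),np.round(o[n]["R"],3),np.round(o[n]["t"]),-np.array(o[n]["R"]).T@np.array(o[n]["t"]))
print(arm.read_state())
for n in o: cv2.imwrite(f"pics/a2_{n}.png",cv2.resize(o[n]["image"][:,:,::-1],(800,600),interpolation=cv2.INTER_CUBIC))
E
```

```text
pics
side [[378.8   0.  249.9]
 [  0.  378.8 190.2]
 [  0.    0.    1. ]] [[ 0.669 -0.743  0.003]
 [-0.463 -0.42  -0.78 ]
 [ 0.581  0.521 -0.625]] [-358.  335.  893.] [-123.89103823 -590.01559278  821.04937584]
top [[384.9   0.  259.3]
 [  0.  384.9 191.4]
 [  0.    0.    1. ]] [[ 0.024 -1.     0.018]
 [-0.983 -0.027 -0.18 ]
 [ 0.18  -0.014 -0.984]] [   6.  561. 1176.] [ 340.12564658   37.03202844 1257.13942411]
{'clock': 0.1, 'joints': array([ 1.40256519e+00,  3.85497929e-01,  6.74648395e-03, -4.57247134e-04,
       -1.19394367e+00, -2.58610964e-01]), 'joint_vel': array([ 0.00157773, -0.00081563,  0.00329804,  0.00306781, -0.00054634,
        0.00185107]), 'joint_efforts': array([-3.54353961e-04, -3.93321240e+01,  1.88928080e+01,  4.19795349e+00,
       -2.59774104e-03, -2.16090953e-06]), 'position': array([258.52036776, 568.50255373, 249.01031102]), 'ee_rot': array([ 9.77293713e-01, -2.11886886e-01, -1.69395080e-04,  9.58025323e-04]), 'contact_force': array([0.31843509, 0.39526368, 0.39994099]), 'wrist_torque': array([ 0.01384324,  0.03745773, -0.0349666 ]), 'gripper_width': 85.65926313124437}
```

View pics/a2_top.png

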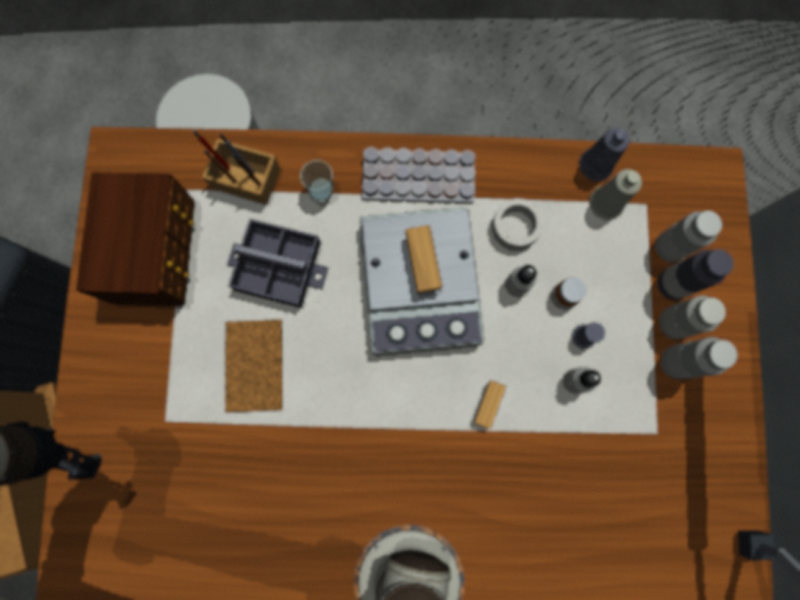

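View pics/a2_side.png

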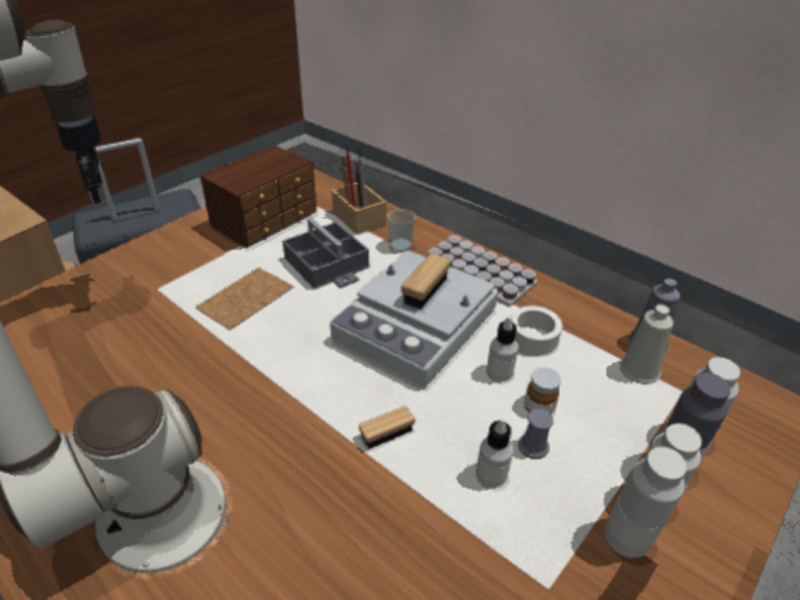

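The top view (800x600 scale) shows two nozzle bottles at about (524,275) and (588,380). The jar is at (570,292) and the spool at (588,335), and neither is to be touched. There are two brushes. One lies on the deck between the pegs at (423,258); the other is smaller and lies on the bench at (490,405). The deck brush fits the description by its place and its larger size. The carrier is at (275,262) and the mat at (254,365). Next I'll take enlarged crops to measure.

```bash
cat >> h.py <<'E'
def crop(tag,n,x0,y0,w,h,f,out,pts=None):
    im=cv2.imread(f"pics/{tag}_{n}.png")
    c=cv2.resize(im[y0:y0+h,x0:x0+w],None,fx=f,fy=f,interpolation=cv2.INTER_CUBIC)
    for i in range(0,w,10):
        if (x0+i)%20==0: cv2.putText(c,str(x0+i),(i*f,8),0,.3,(0,0,255),1); cv2.line(c,(i*f,10),(i*f,16),(0,0,255),1)
    for i in range(0,h,10):
        if (y0+i)%20==0: cv2.putText(c,str(y0+i),(0,i*f+4),0,.3,(0,0,255),1); cv2.line(c,(20,i*f),(26,i*f),(0,0,255),1)
    if pts is not None:
        for p in pts: cv2.circle(c,(int((p[0]-x0)*f),int((p[1]-y0)*f)),2,(0,255,0),-1)
    cv2.imwrite("pics/"+out,c)
E
python3 - <<'E'
from h import *
crop("a","top",130,120,200,150,4,"c1.png")
crop("a","side",170,130,200,150,4,"c2.png")
crop("a","top",290,140,120,130,4,"c3.png")
crop("a","side",220,190,150,130,4,"c4.png")
E
```

```text
(no output)
```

View pics/c1.png

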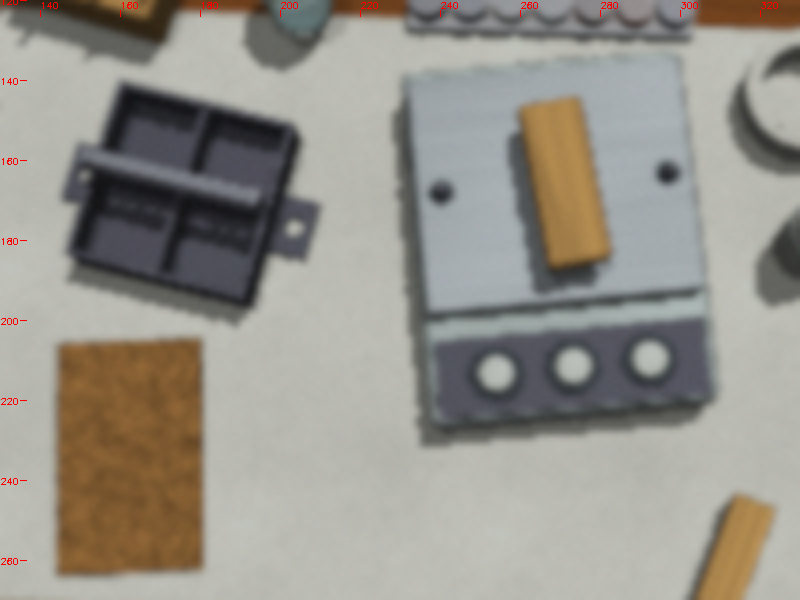

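View pics/c2.png

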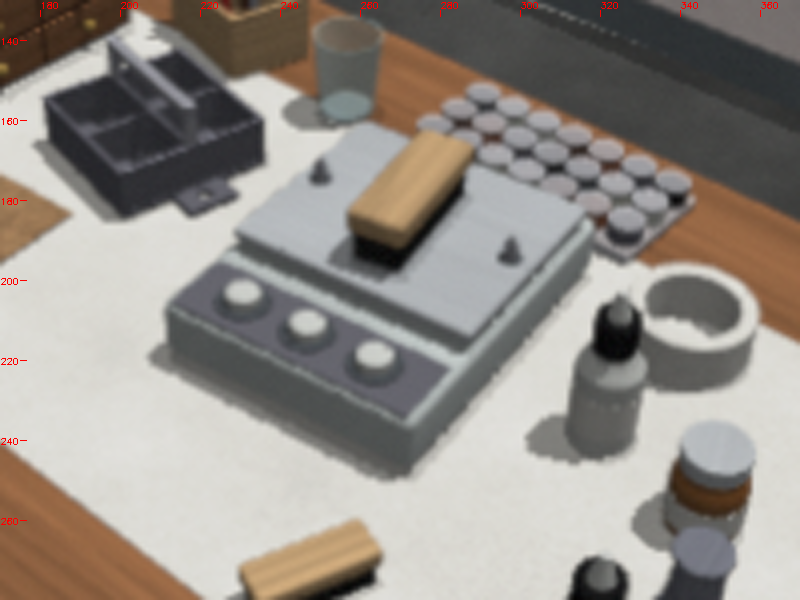

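View pics/c3.png

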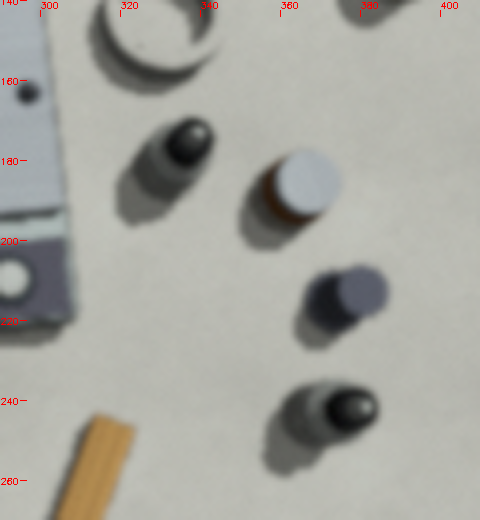

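View pics/c4.png

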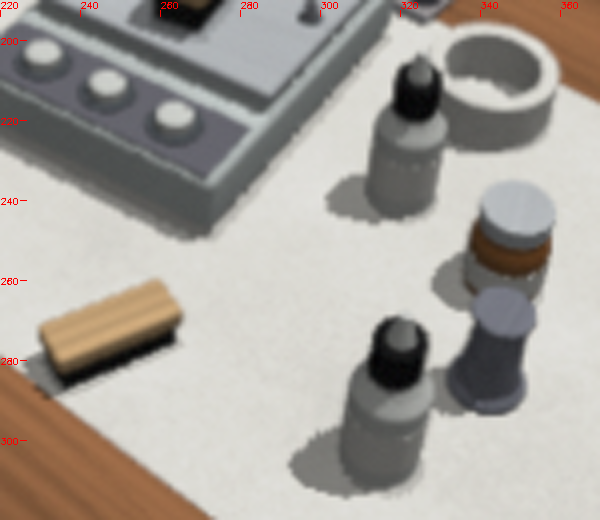

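```bash
cat >> h.py <<'E'
from scipy.optimize import least_squares
def src(P,x0,y0,f=4): return (np.array(P,float)+.5)/f-.5+[x0,y0]
def fit(name,views,x0,freez=True):
    # views: list of (d, model pts, pixels)
    def res(q):
        c,s=np.cos(q[2]),np.sin(q[2]);o=[]
        for d,M,P in views:
            M=np.array(M,float);X=np.c_[q[0]+c*M[:,0]-s*M[:,1],q[1]+s*M[:,0]+c*M[:,1],M[:,2]+(q[3] if freez else 0)]
            o.append((proj(d,X)-P).ravel())
        return np.concatenate(o)
    r=least_squares(res,list(x0)+([0] if freez else []),x_scale=[100,100,1]+([100] if freez else []),loss="soft_l1")
    print(name,np.round(r.x,3),"yawdeg",round(np.degrees(r.x[2]),2)); print(np.round(res(r.x).reshape(-1,2),1).tolist())
    return r.x
E
cat > m1.py <<'E'
from h import *
t=load("a","top");s=load("a","side")
T=lambda P:src(P,130,120); S=lambda P:src(P,170,130)
K=[(-145,60,72),(-145,0,72),(-145,-60,72)];G=[(0,90,100),(0,-90,100)]
D=[(95,110,78),(95,-110,78),(-95,-110,78),(-95,110,78)]
for fz in(0,1):
  fit("shaker",[(t,K+G+D,T([(497,372),(573,365),(650,359),(442,191),(668,173),(405,75),(681,57),(705,290),(428,318)])),
    (s,K+G+[D[3],D[2],D[1]],S([(243,294),(308,323),(375,355),(321,158),(511,238),(237,232),(472,338),(590,212)]))],(550,0,0),fz)
  B=[(65,25,128),(65,-25,128),(-65,-25,128),(-65,25,128)]
  fit("brush",[(t,B,T([(519,108),(580,97),(610,258),(550,269)])),(s,[B[3],B[2],B[1],B[0]],S([(348,213),(400,238),(475,150),(425,132)]))],(550,0,0.1),fz)
  C=[(75,75,52),(75,-75,52),(-75,-75,52),(-75,75,52)];H=[(0,90,8),(0,-90,8)]
  fit("carrier",[(t,C+H,T([(122,84),(299,128),(252,304),(70,250),(85,176),(294,228)])),(s,[C[3],C[2],C[1],H[1]],S([(47,98),(122,172),(265,123),(207,190)]))],(550,300,-.2),fz)
  M=[(95,60,4),(95,-60,4),(-95,-60,4),(-95,60,4)]
  fit("mat",[(t,M,T([(58,344),(202,339),(203,569),(58,575)]))],(350,300,0),0)
# bottles: nozzle tip, collar
T=lambda P:src(P,290,140); S=lambda P:src(P,220,190)
print("bottle tips",np.round(tri(t,T([(200,131),(368,407)]),s,S([(421,58),(404,322)])),1))
E
python3 m1.py
```

```text
shaker [ 6.38659e+02 -6.22700e+00  1.19000e-01] yawdeg 6.8
[[-0.2, 0.7], [0.0, 0.7], [-0.0, 0.4], [-0.4, -0.7], [0.8, -1.3], [0.3, 1.7], [-0.4, 0.4], [0.5, 0.1], [-0.5, -0.5], [0.3, -0.4], [0.1, 0.0], [0.2, 0.0], [0.2, 0.1], [0.8, 0.0], [-1.2, -0.6], [-0.2, -0.0], [0.3, -0.8]]
brush [ 6.27247e+02 -1.26060e+01  2.02000e-01] yawdeg 11.6
[[-0.2, -0.1], [0.6, -0.0], [1.1, 0.8], [-0.3, 0.9], [-1.1, -0.2], [0.6, -1.2], [1.0, -1.0], [-0.4, -1.1]]
carrier [ 6.32927e+02  2.92567e+02 -2.34000e-01] yawdeg -13.39
[[-0.1, -0.8], [-0.3, -0.5], [-1.8, -0.4], [-1.2, 1.1], [1.2, -0.1], [0.6, 0.5], [-0.7, -0.0], [0.0, 1.2], [0.9, -0.4], [0.3, 1.7]]
mat [4.22278e+02 3.31449e+02 6.80000e-02] yawdeg 3.88
[[-0.2, -0.4], [0.2, -0.6], [0.5, 0.5], [-0.5, 0.4]]
shaker [ 6.3923e+02 -5.9570e+00  1.1800e-01 -1.3070e+00] yawdeg 6.79
[[-0.3, 0.6], [-0.1, 0.5], [-0.2, 0.3], [-0.5, -0.8], [0.7, -1.3], [0.2, 1.7], [-0.5, 0.4], [0.4, -0.0], [-0.6, -0.6], [0.3, -0.2], [0.1, 0.2], [0.2, 0.2], [0.3, 0.4], [0.8, 0.2], [-1.1, -0.4], [-0.2, 0.2], [0.3, -0.6]]
brush [ 6.29634e+02 -1.14610e+01  2.00000e-01 -5.50500e+00] yawdeg 11.45
[[-0.6, -0.4], [0.2, -0.3], [0.6, 0.4], [-0.8, 0.4], [-0.9, 0.7], [0.7, -0.3], [1.1, -0.0], [-0.2, -0.1]]
carrier [ 6.31909e+02  2.91506e+02 -2.32000e-01  3.05800e+00] yawdeg -13.28
[[-0.1, -0.8], [-0.1, -0.5], [-1.6, -0.3], [-1.1, 1.3], [1.3, 0.0], [0.8, 0.5], [-0.8, -0.5], [0.0, 0.8], [0.9, -0.9], [0.3, 1.3]]
mat [4.22278e+02 3.31449e+02 6.80000e-02] yawdeg 3.88
[[-0.2, -0.4], [0.2, -0.6], [0.5, 0.5], [-0.5, 0.4]]
bottle tips [[ 608.2 -217.   136.9    4.7]
 [ 404.7 -339.1  136.5    4.1]]
```

```bash
cat > go.py <<'E'
import sys,numpy as np
from h import arm
from scipy.spatial.transform import Rotation as Ro
def st():
    s=arm.read_state();R=Ro.from_quat(s["ee_rot"]).as_matrix()
    return s,R,np.degrees(np.arctan2(R[1,0],R[0,0]))
s,R,psi=st()
print("t",round(s["clock"],2),"pos",np.round(s["position"],1),"psi",round(psi,2),"zax",np.round(R[:,2],3),"F",np.round(s["contact_force"],1),"w",round(s["gripper_width"],1),"q6",round(s["joints"][5],2))
if len(sys.argv)>1:
    x,y,z,p=map(float,sys.argv[1:5])
    d=(p-psi+180)%360-180
    W=np.array([x,y,z])-s["position"]
    c,sn=np.cos(np.radians(p)),np.sin(np.radians(p))
    R2=np.array([[c,sn,0],[sn,-c,0],[0,0,-1]])
    print("turn",round(-d,2),"| shift now axes mm",np.round(R.T@W,1),"| after-turn axes mm",np.round(R2.T@W,1))
E
python3 go.py 628 -12 250 11.5
```

```text
t 0.1 pos [258.5 568.5 249. ] psi -24.47 zax [-0.001 -0.002 -1.   ] F [0.3 0.4 0.4] w 85.7 q6 -0.26
turn -35.97 | shift now axes mm [ 5.767e+02  3.754e+02 -2.000e-01] | after-turn axes mm [246.3 642.5  -1. ]
```

>>> drive_tool(plan=[[[0,0,0],-9],[[0,0,0],-9],[[0,0,0],-9],[[0,0,0],-9],[[0.018,0.046,0],0],[[0.018,0.046,0],0],[[0.018,0.046,0],0],[[0.018,0.046,0],0],[[0.018,0.046,0],0],[[0.018,0.046,0],0],[[0.018,0.046,0],0]], fingers=-1)

```text
clock: 1.48
position: [447.0, 277.1, 249.7]
ee_rot: [0.995, 0.101, -0.0, 0.0]
contact_force: [0.9, 0.4, -0.5]
gripper_width: 85.6
```

>>> drive_tool(plan=[[[0.018,0.046,0],0],[[0.018,0.046,0],0],[[0.018,0.046,0],0],[[0.018,0.046,0],0],[[0.018,0.046,0],0],[[0.018,0.046,0],0],[[0.018,0.046,0],0],[[0,0,0],0],[[0,0,0],0]])

```text
clock: 2.6
position: [634.0, -11.6, 249.3]
ee_rot: [0.995, 0.1, -0.001, -0.0]
contact_force: [0.2, 0.4, 0.2]
gripper_width: 85.4
```

```bash
python3 go.py 628 -12 115 11.5; python3 -c "
from h import *
snap('b');crop('b','side',170,130,200,150,4,'d2.png');crop('b','top',130,120,200,150,4,'d1.png')"
```

```text
t 2.6 pos [634.  -11.6 249.3] psi 11.51 zax [-0.002  0.    -1.   ] F [0.2 0.4 0.2] w 85.4 q6 1.54
turn 0.01 | shift now axes mm [ -5.8  -0.8 134.3] | after-turn axes mm [ -6.   -0.8 134.3]
```

View pics/d2.png

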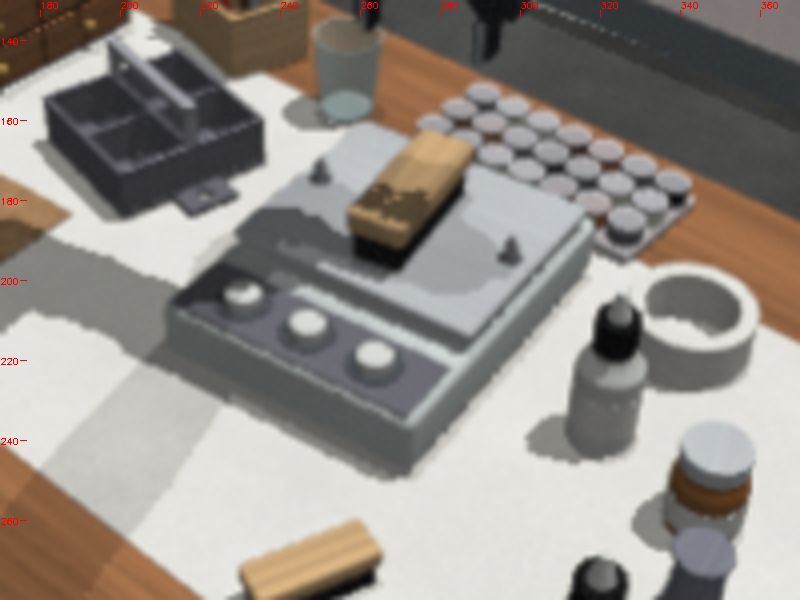

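View pics/d1.png

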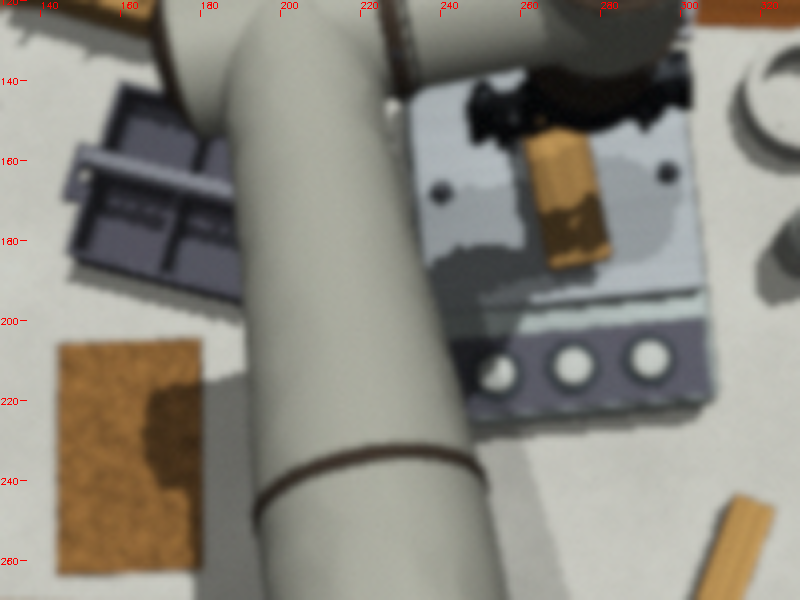

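The enlarged crops confirm the target: the brush on the deck, with side-crop corners at (348,213), (400,238), (475,150) and (425,132). It fits a 130x50 mm block at yaw 11.5° and hasn't moved. The one at (310,560) in the side crop is the small look-alike. Descending.

>>> drive_tool(plan=[[[-0.006,-0.001,0.034],0],[[0,0,0.04],0],[[0,0,0.04],0],[[0,0,0.02],0],[[0,0,0],0],[[0,0,0],0]])

```text
clock: 3.45
position: [629.1, -11.0, 117.5]
ee_rot: [0.995, 0.101, 0.001, 0.0]
contact_force: [0.1, 0.4, 0.6]
gripper_width: 85.6
```

>>> drive_tool(plan=[[[0,0,0],0],[[0,0,0],0],[[0,0,0],0],[[0,0,0],0],[[0,0,0],0],[[0,0,0],0],[[0,0,0],0],[[0,0,0],0]], fingers=1)

```text
clock: 4.45
position: [629.2, -11.6, 117.4]
ee_rot: [0.995, 0.101, 0.001, -0.0]
contact_force: [-0.7, 0.8, 5.8]
gripper_width: 48.9
```

>>> drive_tool(plan=[[[0,0,-0.02],0],[[0,0,-0.04],0],[[0,0,-0.04],0],[[0,0,-0.02],0],[[0,0,0],4],[[0,0,0],3.6],[[0,0,0],0],[[0,0,0],0]])

```text
clock: 5.45
position: [628.1, -11.9, 235.4]
ee_rot: [0.999, 0.035, -0.001, 0.0]
contact_force: [-0.5, -0.7, -1.1]
gripper_width: 49.5
```

```bash
python3 go.py 422 331 200 3.9; python3 -c "
from h import *
snap('c');crop('c','side',170,100,200,150,4,'e2.png')
im=cv2.imread('pics/c_top.png');crop('c','top',130,120,200,150,4,'e1.png')"
```

```text
t 5.45 pos [628.1 -11.9 235.4] psi 3.98 zax [-0.001 -0.    -1.   ] F [-0.5 -0.7 -1.1] w 49.5 q6 1.4
turn 0.08 | shift now axes mm [-181.8 -356.4   35.6] | after-turn axes mm [-182.3 -356.2   35.4]
```

View pics/e2.png

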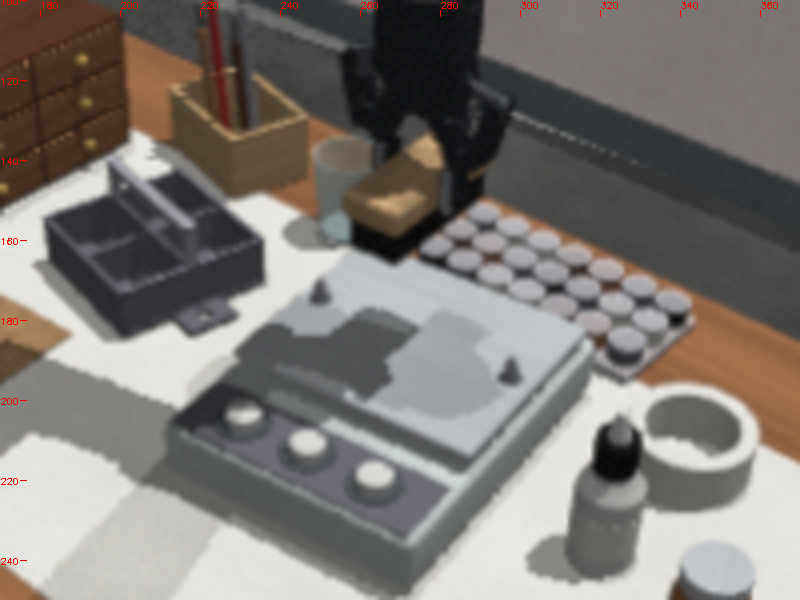

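The brush is held level and clear of the deck. Moving it over the mat.

>>> drive_tool(plan=[[[-0.018,-0.036,0],0],[[-0.018,-0.036,0],0],[[-0.018,-0.036,0],0],[[-0.018,-0.036,0],0],[[-0.018,-0.036,0],0],[[-0.018,-0.036,0],0],[[-0.018,-0.036,0],0],[[-0.018,-0.036,0],0],[[-0.018,-0.036,0],0],[[-0.018,-0.032,0],0],[[-0.002,0,0.04],0],[[0,0,0.04],0]])

```text
clock: 7.05
position: [422.0, 331.7, 155.7]
ee_rot: [0.999, 0.035, 0.001, -0.001]
contact_force: [0.1, -0.2, -1.1]
gripper_width: 49.1
```

>>> drive_tool(plan=[[[0,0,0.04],0],[[0,0,0.03],0],[[0,0,0],0],[[0,0,0],0]])

```text
clock: 7.55
position: [423.1, 331.7, 87.3]
ee_rot: [0.999, 0.035, 0.001, -0.001]
contact_force: [-0.0, -0.3, -0.9]
gripper_width: 49.4
```

```bash
python3 go.py 422 331 45 3.9; python3 -c "
from h import *
snap('d');crop('d','side',100,130,200,150,4,'f2.png')
crop('d','top',100,150,150,140,4,'f1.png')"
```

```text
t 7.55 pos [423.1 331.7  87.3] psi 3.99 zax [ 0.002  0.002 -1.   ] F [-0.  -0.3 -0.9] w 49.4 q6 0.67
turn 0.09 | shift now axes mm [-1.2  0.6 42.3] | after-turn axes mm [-1.2  0.6 42.3]
```

View pics/f2.png

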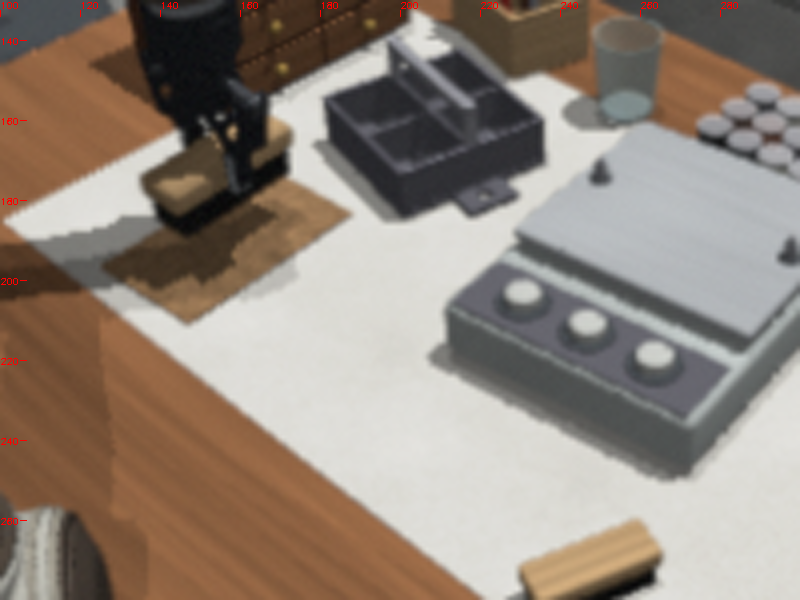

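View pics/f1.png

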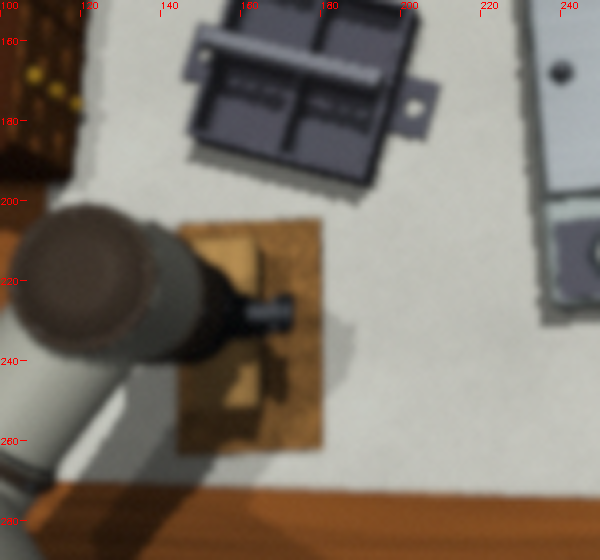

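>>> drive_tool(plan=[[[-0.001,0.0006,0.02],0],[[0,0,0.013],0],[[0,0,0.005],0],[[0,0,0.002],0],[[0,0,0.001],0],[[0,0,0],0]])

```text
clock: 8.4
position: [421.6, 330.3, 45.3]
ee_rot: [0.999, 0.034, 0.0, -0.0]
contact_force: [0.1, -0.0, -2.3]
gripper_width: 49.0
```

>>> drive_tool(plan=[[[0,0,0.001],0],[[0,0,0.001],0],[[0,0,0],0]])

```text
clock: 8.78
position: [421.4, 330.2, 43.4]
ee_rot: [0.999, 0.035, 0.0, -0.0]
contact_force: [-2.7, -0.3, 2.3]
gripper_width: 48.9
```

>>> drive_tool(plan=[[[0,0,0],0],[[0,0,0],0],[[0,0,0],0],[[0,0,0],0],[[0,0,-0.02],0],[[0,0,-0.04],0],[[0,0,-0.05],0],[[0,0,-0.05],0],[[0,0,-0.03],0],[[0,0,0],0]], fingers=-1)

```text
clock: 10.02
position: [422.2, 331.1, 235.9]
ee_rot: [0.999, 0.035, 0.002, -0.002]
contact_force: [-0.2, -1.0, -0.2]
gripper_width: 85.5
```

```bash
python3 go.py 633 292 200 -13.3
```

```text
t 10.03 pos [422.2 331.1 235.9] psi 3.95 zax [ 0.004  0.005 -1.   ] F [-0.2 -1.  -0.2] w 85.5 q6 0.67
turn 17.25 | shift now axes mm [207.4  53.7  36.6] | after-turn axes mm [214.1 -10.4  35.9]
```

>>> drive_tool(plan=[[[0,0,0],10],[[0,0,0],10],[[0,0,0],10],[[0,0,0],10],[[0,0,0],10],[[0,0,0],10],[[0,0,0],10],[[0,0,0],10],[[0,0,0],10],[[0,0,0],10],[[0,0,0],7.3],[[0,0,0],0]])

```text
clock: 11.52
position: [420.9, 329.6, 231.6]
ee_rot: [-0.621, 0.784, -0.0, -0.001]
contact_force: [0.5, -1.2, 0.5]
gripper_width: 85.7
```

```bash
python3 go.py 633 292 180 -103.3; python3 -c "
from h import *
snap('e');crop('e','side',100,120,200,150,4,'g2.png')
crop('e','top',130,120,200,150,4,'g1.png')"
```

```text
t 11.53 pos [420.9 329.6 231.6] psi -103.28 zax [-0.002 -0.002 -1.   ] F [ 0.5 -1.2  0.5] w 85.7 q6 -1.2
turn 0.02 | shift now axes mm [ -12.2 -215.1   51.3] | after-turn axes mm [ -12.2 -215.    51.6]
```

View pics/g2.png

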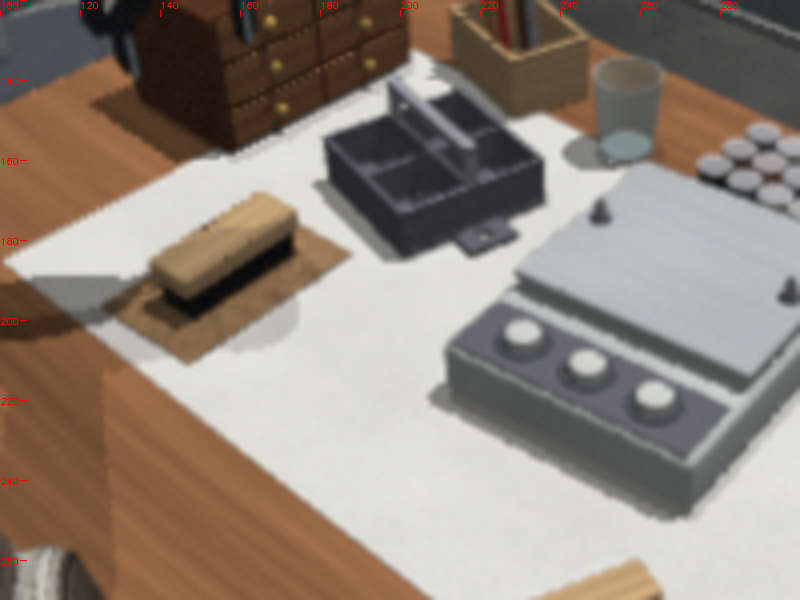

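View pics/g1.png

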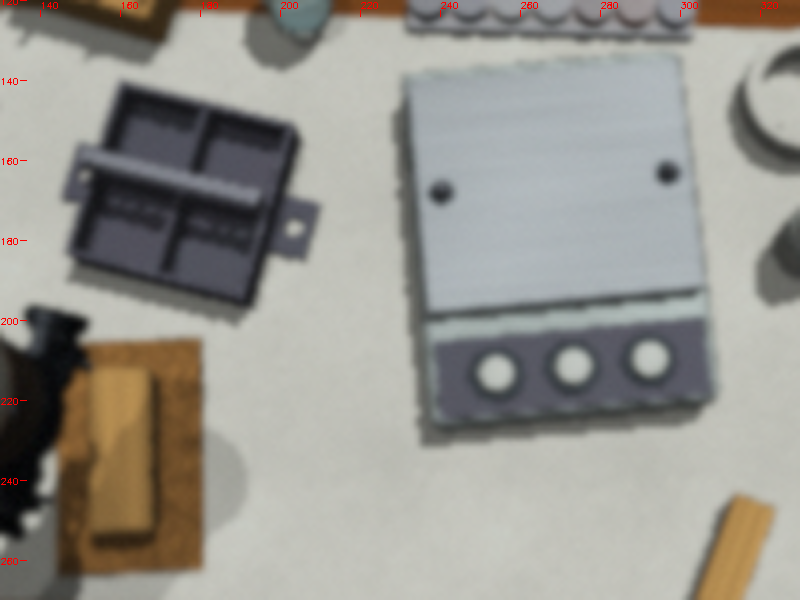

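```bash
cat > m2.py <<'E'
from h import *
t=load("e","top");s=load("e","side")
T=lambda P:src(P,130,120); S=lambda P:src(P,100,120)
B=[(65,25,54),(65,-25,54),(-65,-25,54),(-65,25,54)]
bt=T([(91,367),(153,366),(155,534),(92,536)]); bs=S([(152,272),(187,294),(297,210),(260,192)])
M=[(95,60,4),(95,-60,4),(-95,-60,4),(-95,60,4)]
mt=T([(58,344),(202,339),(203,569),(58,575)]); 
for fz in (0,1):
  fit("brush both",[(t,B,bt),(s,[B[3],B[2],B[1],B[0]],bs)],(422,331,0),fz)
fit("brush top",[(t,B,bt)],(422,331,0),0)
fit("brush side",[(s,[B[3],B[2],B[1],B[0]],bs)],(422,331,0),0)
fit("mat top",[(t,M,mt)],(422,331,0),0)
fit("mat side",[(s,[M[3],M[2],M[1]],S([(100,307),(188,364),(352,254)]))],(422,331,0),0)
K=[(-145,60,72),(-145,0,72),(-145,-60,72)]
D=[(95,110,78),(95,-110,78),(-95,-110,78),(-95,110,78)]
G=[(0,90,100),(0,-90,100)]
fit("deck top",[(t,D,T([(405,75),(681,57),(705,290),(428,318)]))],(640,0,0),0)
fit("keys top",[(t,K,T([(497,372),(573,365),(650,359)]))],(640,0,0),0)
for z in(78,89,100): fit("pegs top %d"%z,[(t,[(0,90,z),(0,-90,z)],T([(442,192),(668,173)]))],(640,0,0),0)
fit("keys side",[(s,K,S([(523,333),(588,363),(655,396)]))],(640,0,0),0)
fit("pegs side",[(s,G,S([(601,198),(791,278)]))],(640,0,0),0)
E
python3 m2.py
```

```text
brush both [4.21739e+02 3.25277e+02 9.10000e-02] yawdeg 5.19
[[-0.4, 1.0], [-0.0, 0.2], [0.6, -0.1], [0.3, 0.4], [-1.1, -2.2], [0.1, -2.0], [1.2, 0.2], [0.5, -0.3]]
brush both [ 4.22695e+02  3.27586e+02  9.20000e-02 -6.30500e+00] yawdeg 5.27
[[-0.6, 0.9], [-0.3, 0.2], [0.4, -0.4], [0.1, 0.1], [-0.9, -1.1], [0.2, -0.9], [1.2, 1.2], [0.5, 0.7]]
brush top [4.22889e+02 3.25720e+02 7.20000e-02] yawdeg 4.13
[[-0.1, 0.4], [0.2, 0.0], [0.1, -0.3], [-0.3, -0.1]]
brush side [4.17557e+02 3.20729e+02 1.45000e-01] yawdeg 8.33
[[-1.0, -0.4], [0.9, -0.6], [0.6, 0.7], [-0.6, 0.5]]
mat top [4.22278e+02 3.31449e+02 6.80000e-02] yawdeg 3.88
[[-0.2, -0.4], [0.2, -0.6], [0.5, 0.5], [-0.5, 0.4]]
mat side [4.20496e+02 3.33431e+02 7.00000e-02] yawdeg 3.98
[[-0.6, -0.1], [0.0, 0.2], [0.6, -0.3]]
deck top [ 6.39912e+02 -6.29200e+00  1.15000e-01] yawdeg 6.62
[[0.4, 1.2], [-0.3, 0.2], [0.5, -0.2], [-0.6, -1.0]]
keys top [ 6.40637e+02 -7.50300e+00  1.11000e-01] yawdeg 6.37
[[-0.2, -0.0], [0.1, 0.1], [0.0, -0.1]]
pegs top 78 [ 6.40701e+02 -6.47900e+00  1.15000e-01] yawdeg 6.58
[[-0.1, 0.0], [0.1, -0.0]]
pegs top 89 [ 6.3791e+02 -6.0830e+00  1.1500e-01] yawdeg 6.59
[[-0.4, 0.0], [0.4, -0.0]]
pegs top 100 [ 6.35117e+02 -5.68900e+00  1.15000e-01] yawdeg 6.58
[[-0.6, 0.0], [0.6, -0.1]]
keys side [ 6.3793e+02 -6.2310e+00  1.1800e-01] yawdeg 6.77
[[0.1, -0.0], [-0.1, 0.1], [0.0, -0.1]]
pegs side [ 6.37968e+02 -4.64900e+00  1.08000e-01] yawdeg 6.17
[[-0.1, -0.1], [0.1, 0.1]]
```

The brush lies lengthwise on the mat, fitting about (422.5, 327) at yaw ~4.5° against the mat's (422, 332) at yaw 3.9°. The carrier hasn't moved. Now going to the carrier handle.

>>> drive_tool(plan=[[[-0.003,-0.053,0],0],[[-0.003,-0.054,0],0],[[-0.003,-0.054,0],0],[[-0.003,-0.054,0],0],[[0,0,0.03],0],[[0,0,0.04],0],[[0,0,0],0],[[0,0,0],0]])

```text
clock: 12.62
position: [634.1, 292.6, 164.5]
ee_rot: [-0.621, 0.784, -0.001, 0.001]
contact_force: [1.0, 0.8, 1.4]
gripper_width: 85.1
```

```bash
python3 go.py 632.5 292 85 -103.3; python3 -c "
from h import *
snap('f');crop('f','side',150,100,100,100,6,'i2.png')"
```

```text
t 12.62 pos [634.1 292.6 164.5] psi -103.28 zax [ 0.002  0.    -1.   ] F [1.  0.8 1.4] w 85.1 q6 -0.9
turn 0.02 | shift now axes mm [ 1.   1.6 79.5] | after-turn axes mm [ 0.9  1.4 79.5]
```

View pics/i2.png

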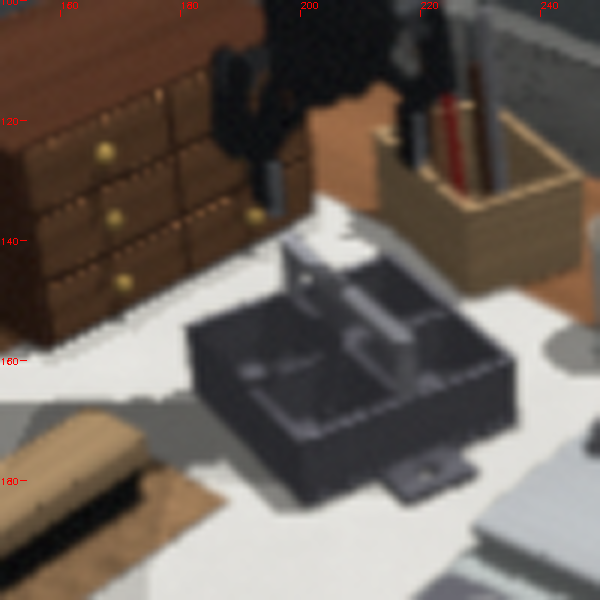

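>>> drive_tool(plan=[[[0.001,0.001,0.03],0],[[0,0,0.03],0],[[0,0,0.018],0],[[0,0,0],0],[[0,0,0],0]])

```text
clock: 13.35
position: [633.1, 292.0, 86.8]
ee_rot: [-0.62, 0.784, -0.0, 0.001]
contact_force: [0.5, -0.2, 0.4]
gripper_width: 85.6
```

>>> drive_tool(plan=[[[0,0,0],0],[[0,0,0],0],[[0,0,0],0],[[0,0,0],0],[[0,0,0],0],[[0,0,0],0],[[0,0,0],0],[[0,0,0],0],[[0,0,0],0],[[0,0,0],0]], fingers=1)

```text
clock: 14.6
position: [632.1, 291.5, 85.3]
ee_rot: [-0.62, 0.784, 0.0, 0.0]
contact_force: [-3.0, 0.8, 3.8]
gripper_width: 10.8
```

```bash
python3 go.py 632.5 292 85 -103.3
```

```text
t 14.6 pos [632.1 291.5  85.3] psi -103.35 zax [ 0.  0. -1.] F [-3.   0.8  3.8] w 10.8 q6 -0.9
turn -0.05 | shift now axes mm [-0.6 -0.3  0.3] | after-turn axes mm [-0.6 -0.3  0.3]
```

>>> drive_tool(plan=[[[0,0,-0.01],0],[[0,0,-0.025],0],[[0,0,-0.04],0],[[0,0,-0.04],0],[[0,0,-0.03],0],[[0,0,0],-5],[[0,0,0],-5],[[0,0,0],-5],[[0,0,0],-5],[[0,0,0],0],[[0,0,0],0]])

```text
clock: 15.98
position: [632.0, 291.2, 229.2]
ee_rot: [0.746, -0.665, -0.0, 0.001]
contact_force: [0.3, 0.1, -3.9]
gripper_width: 10.9
```

```bash
python3 go.py 638.5 -6.2 230 -83.35
```

```text
t 15.97 pos [632.  291.2 229.2] psi -83.44 zax [-0.001 -0.001 -1.   ] F [ 0.3  0.1 -3.9] w 10.9 q6 -0.55
turn -0.09 | shift now axes mm [296.2  27.5  -0.6] | after-turn axes mm [296.2  28.   -0.8]
```

>>> drive_tool(plan=[[[0.02,0.004,0],0],[[0.036,0.004,0],0],[[0.04,0.004,0],0],[[0.04,0.004,0],0],[[0.04,0.004,0],0],[[0.04,0.004,0],0],[[0.04,0.003,0],0],[[0.03,0,0],0],[[0.01,0,0],0],[[0,0,0],0],[[0,0,0],0]])

```text
clock: 17.35
position: [639.5, -5.0, 230.0]
ee_rot: [0.747, -0.665, -0.0, -0.0]
contact_force: [-0.6, 0.4, -4.6]
gripper_width: 10.8
```

```bash
python3 go.py 638.5 -6.2 185 -83.35; python3 -c "
from h import *
snap('g');crop('g','side',190,80,150,150,4,'j2.png')
crop('g','top',190,110,150,110,5,'j1.png')"
```

```text
t 17.35 pos [639.5  -5.  230. ] psi -83.32 zax [ 0.  0. -1.] F [-0.6  0.4 -4.6] w 10.8 q6 -0.13
turn 0.03 | shift now axes mm [ 1.   1.1 45. ] | after-turn axes mm [ 1.   1.1 45. ]
```

View pics/j2.png

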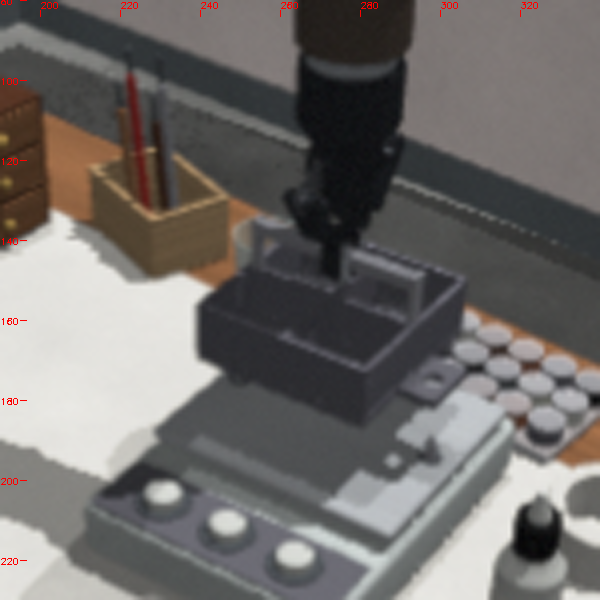

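View pics/j1.png

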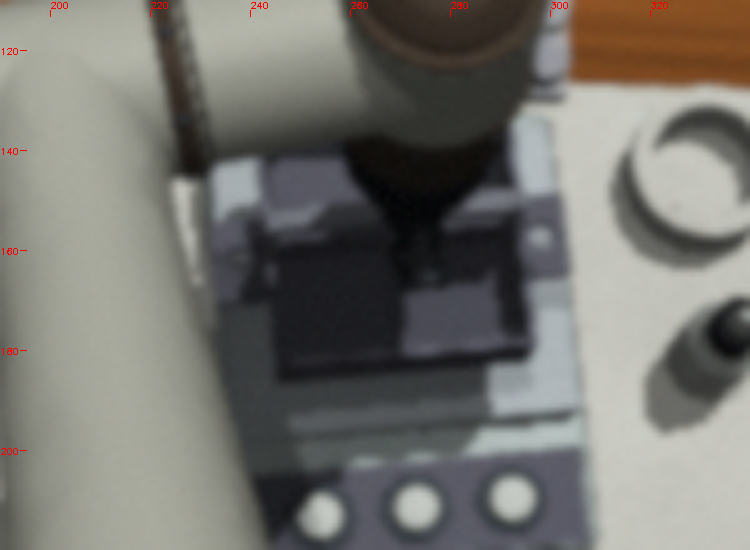

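Run:
```python
from h import *
t=load("g","top");s=load("g","side")
print(tri(t,src([(540,237)],190,110,5),s,src([(435,379)],190,80,4)))
te=load("e","top");se=load("e","side")
print("peg",tri(te,src([(442,192),(668,173)],130,120),se,src([(601,202),(791,282)],100,120)))
a=np.radians(6.65);p=np.array([639.5,-5.]);print("hole exp",p+90*np.array([np.sin(a),-np.cos(a)]))
r=fit("car",[(t,[(0,-90,153)],src([(540,237)],190,110,5)),(s,[(0,-90,153),(-75,75,197),(-75,-75,197),(75,-75,197)],src([(435,379),(198,308),(366,373),(467,278)],190,80,4))],(639,-5,.1),0)
```

```text
[[649.59323227 -90.22314047 153.1693579    0.88177581]]
peg [[ 6.25347873e+02  8.17996338e+01  9.85931888e+01  3.00146391e-03]
 [ 6.46619390e+02 -9.39911893e+01  9.66854617e+01  1.52926132e+00]]
hole exp [649.92235891 -94.39448772]
car [ 6.37312e+02 -7.38000e-01  1.35000e-01] yawdeg 7.75
[[-0.0, -0.0], [-0.3, 0.1], [-0.9, -0.5], [0.7, 0.2], [0.3, 0.1]]
```

>>> drive_tool(plan=[[[0.0037,0.0025,0],0],[[0,0,0.02],0],[[0,0,0.015],0],[[0,0,0.004],0],[[0,0,0],0],[[0,0,0],0]])

```text
clock: 18.2
position: [638.1, -9.6, 191.8]
ee_rot: [0.747, -0.665, 0.001, -0.001]
contact_force: [0.8, 0.6, -4.1]
gripper_width: 10.7
```

```bash
python3 go.py; python3 -c "
from h import *
snap('h');crop('h','side',200,110,120,100,6,'k2.png')
crop('h','top',210,120,120,90,6,'k1.png')"
```

```text
t 18.2 pos [638.1  -9.6 191.8] psi -83.34 zax [ 0.002  0.    -1.   ] F [ 0.8  0.6 -4.1] w 10.7 q6 -0.12
```

View pics/k2.png

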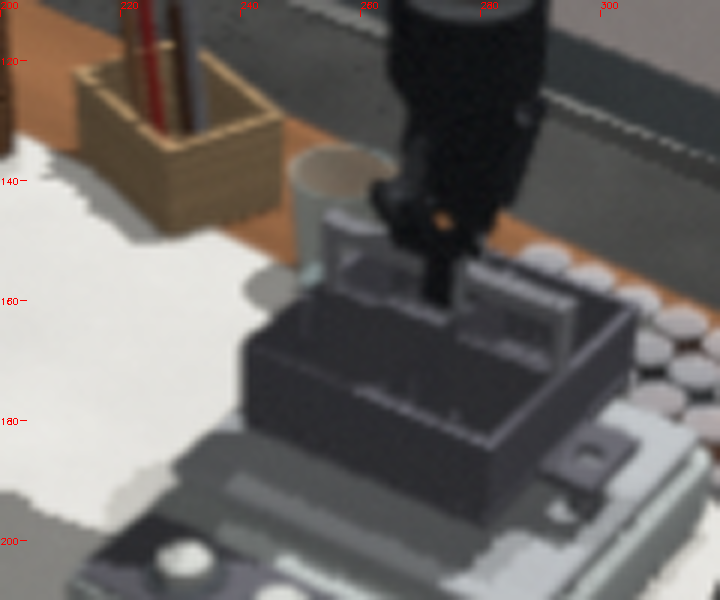

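View pics/k1.png

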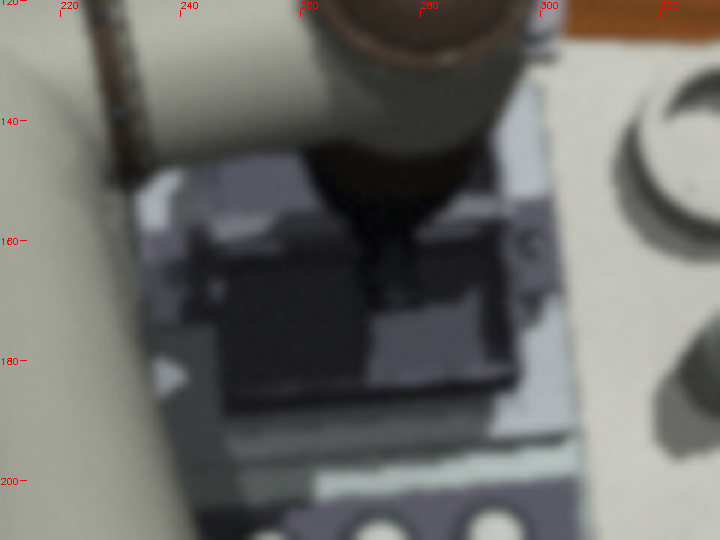

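Run:
```python
from h import *
t=load("h","top");s=load("h","side")
h1=src([(530,245)],210,120,6);h2=src([(589,457)],200,110,6)
print(tri(t,h1,s,h2))
for z in(107,111,115): print(z,atz(t,h1,z),atz(s,h2,z))
im1=load("h","top")["image"][140:180,280:315,::-1];im2=load("h","side")["image"][170:215,280:320,::-1]
im3=load("e","top")["image"][140:180,280:315,::-1];im4=load("e","side")["image"][170:215,280:320,::-1]
f=lambda i:cv2.resize(np.ascontiguousarray(i),(390,290),interpolation=cv2.INTER_CUBIC)
cv2.imwrite("pics/l.png",np.vstack([np.hstack([f(im1),f(im2)]),np.hstack([f(im3),f(im4)])]))
```

```text
[[648.62427483 -94.63362992 113.47170067   2.42598879]]
107 [[651.28763689 -96.24941665 107.        ]] [[654.50480913 -89.49237284 107.        ]]
111 [[650.20546551 -95.78588521 111.        ]] [[650.14434963 -92.2962306  111.        ]]
115 [[649.12329414 -95.32235377 115.        ]] [[645.78389012 -95.10008835 115.        ]]
```

View pics/l.png

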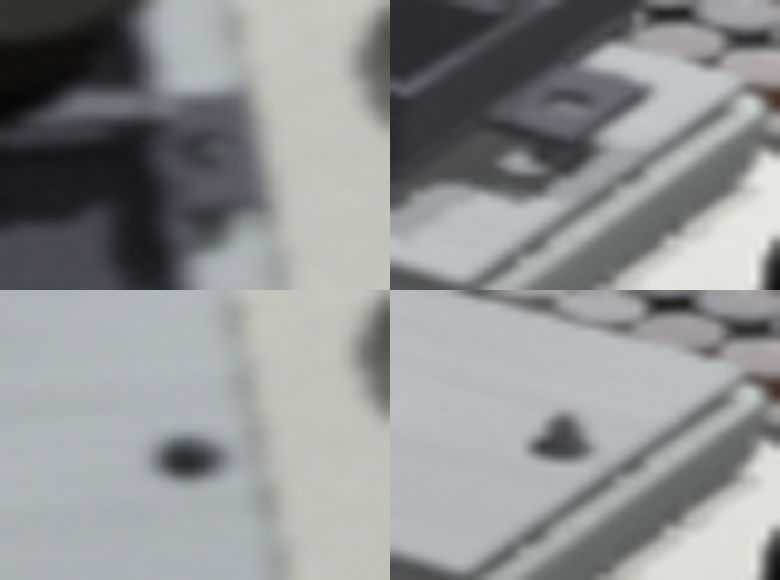

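The ear hole lines up over the right peg to within about 2–3 mm in both views, and the taper captures ±5 mm. I'll lower slowly and watch the force.

>>> drive_tool(plan=[[[0,0,0.004],0],[[0,0,0.004],0],[[0,0,0.003],0],[[0,0,0],0]])

```text
clock: 18.8
position: [637.3, -9.7, 179.5]
ee_rot: [0.747, -0.665, -0.0, 0.0]
contact_force: [-0.6, 0.0, -3.7]
gripper_width: 10.8
```

>>> drive_tool(plan=[[[0,0,0.003],0],[[0,0,0.003],0],[[0,0,0],0]])

```text
clock: 19.18
position: [637.8, -9.7, 173.9]
ee_rot: [0.747, -0.665, 0.0, -0.0]
contact_force: [-0.6, 0.3, -3.8]
gripper_width: 10.9
```

>>> drive_tool(plan=[[[0,0,0.003],0],[[0,0,0.003],0],[[0,0,0],0]])

```text
clock: 19.55
position: [637.7, -9.7, 167.8]
ee_rot: [0.747, -0.665, 0.0, -0.0]
contact_force: [2.0, -0.4, -5.0]
gripper_width: 10.8
```

>>> drive_tool(plan=[[[0,0,0.002],0],[[0,0,0.002],0],[[0,0,0],0]])

```text
clock: 19.92
position: [637.7, -9.7, 163.9]
ee_rot: [0.747, -0.665, 0.0, -0.0]
contact_force: [1.8, 0.2, -3.8]
gripper_width: 10.8
```

>>> drive_tool(plan=[[[0,0,0.001],0],[[0,0,0.001],0],[[0,0,0],0]])

```text
clock: 20.3
position: [638.3, -9.8, 163.2]
ee_rot: [0.747, -0.665, 0.001, -0.001]
contact_force: [1.8, -1.0, 1.4]
gripper_width: 10.8
```

Contact came at TCP 163.2, against 163.3 expected for fully seated. Releasing and backing away to check.

>>> drive_tool(plan=[[[0,0,0],0],[[0,0,0],0],[[0,0,0],0],[[0,0,0],0],[[0,0,0],0],[[0,0,-0.02],0],[[0,0,-0.04],0],[[0,0,-0.04],0],[[0,0,0],0]], fingers=-1)

```text
clock: 21.42
position: [639.3, -9.6, 266.5]
ee_rot: [0.747, -0.665, 0.003, -0.003]
contact_force: [-1.8, 0.2, -0.1]
gripper_width: 85.3
```

```bash
python3 go.py 405 -339 263 -100
```

```text
t 21.43 pos [639.3  -9.6 266.5] psi -83.33 zax [ 0.009  0.001 -1.   ] F [-1.8  0.2 -0.1] w 85.3 q6 -0.12
turn 16.67 | shift now axes mm [300.  271.    1.2] | after-turn axes mm [365.1 173.5   3.5]
```

>>> drive_tool(plan=[[[0,0,0],-10],[[0,0,0],-10],[[0,0,0],-10],[[0,0,0],-10],[[0,0,0],-10],[[0,0,0],-10],[[0,0,0],-10],[[0,0,0],-10],[[0,0,0],-10],[[-0.03,0.033,0],0],[[-0.03,0.033,0],0]])

```text
clock: 22.8
position: [584.5, -82.6, 260.6]
ee_rot: [0.998, 0.058, -0.001, -0.0]
contact_force: [0.3, 0.0, 0.5]
gripper_width: 85.2
```

>>> drive_tool(plan=[[[-0.03,0.033,0],0],[[-0.03,0.033,0],0],[[-0.03,0.034,0],0],[[-0.03,0.034,0],0],[[-0.03,0.034,0],0],[[-0.03,0.033,0],0],[[-0.031,0.033,0],0],[[0,0,0],0],[[0,0,0],0]])

```text
clock: 23.92
position: [402.9, -338.8, 261.4]
ee_rot: [0.998, 0.058, -0.0, -0.0]
contact_force: [0.8, 0.0, 0.3]
gripper_width: 85.5
```

```bash
python3 go.py 405 -339 110 6.65; python3 -c "
from h import *
snap('i');crop('i','side',200,120,150,120,5,'n2.png')
crop('i','top',130,120,200,150,4,'n1.png')"
```

```text
t 23.93 pos [ 402.9 -338.8  261.4] psi 6.62 zax [-0.001  0.001 -1.   ] F [0.8 0.  0.3] w 85.5 q6 2.08
turn -0.03 | shift now axes mm [  2.2   0.5 151.4] | after-turn axes mm [  2.1   0.4 151.4]
```

View pics/n2.png

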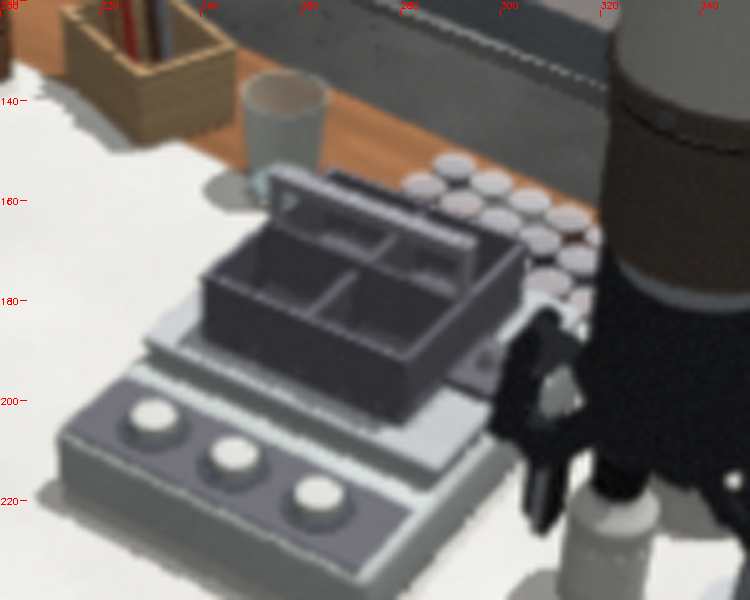

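View pics/n1.png

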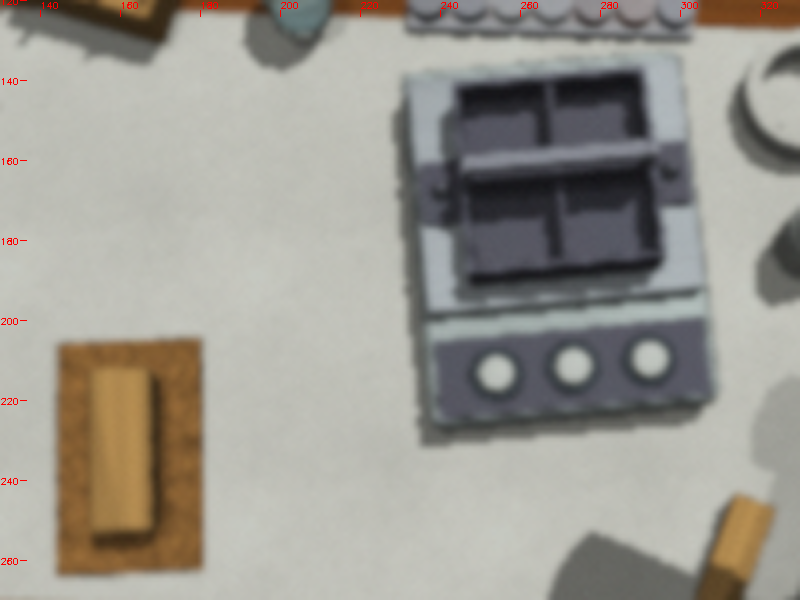

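The carrier sits on the shaker with pegs through both ears, at (440,188) and (668,172) in the top crop. The brush is still on the mat. Next I'll fit the carrier pose and its height, then descend on bottle 2.

Run:
```python
from h import *
t=load("i","top");s=load("i","side")
C=[(75,75,130),(75,-75,130),(-75,-75,130),(-75,75,130)]
v=[(t,C,src([(457,85),(645,68),(661,262),(467,285)],130,120)),(s,[C[3],C[2],C[1]],src([(203,274),(404,354),(526,240)],200,120,5))]
fit("c0",v,(638,-6,.1),0);fit("c1",v,(638,-6,.1),1)
t=load("a","top");s=load("a","side")
T=lambda P:src(P,290,140); S=lambda P:src(P,220,190)
# base centre: ellipse bottom in side view; collar
print(tri(t,T([(188,140),(348,412)]),s,S([(417,92),(398,352)])))
# jar lid, spool top
print("jar,spool",atz(t,T([(309,182),(362,291)]),75))
```

```text
c0 [ 6.35636e+02 -4.88700e+00  1.13000e-01] yawdeg 6.5
[[-2.0, 0.0], [-0.2, 0.4], [1.0, -0.4], [-0.4, -1.9], [-1.1, 0.3], [0.2, 2.2], [0.8, 0.7]]
c1 [ 6.33659e+02 -5.63100e+00  1.17000e-01  4.59700e+00] yawdeg 6.68
[[-1.9, 0.3], [0.1, 0.4], [1.5, -0.1], [-0.2, -1.4], [-1.4, -0.5], [0.1, 1.4], [0.8, -0.2]]
[[ 609.81343222 -216.25479198  103.09063376    2.18052816]
 [ 404.49829899 -336.25348583  105.79207157    1.6461001 ]]
jar,spool [[ 585.94421758 -319.49681613   75.        ]
 [ 500.06045656 -359.36048036   75.        ]]
```

>>> drive_tool(plan=[[[0.002,0,0.03],0],[[0,0,0.04],0],[[0,0,0.03],0],[[0,0,0],0],[[0,0,0],0]])

```text
clock: 24.65
position: [406.3, -338.9, 163.3]
ee_rot: [0.998, 0.059, 0.001, 0.001]
contact_force: [-0.4, -0.2, 0.7]
gripper_width: 85.5
```

```bash
python3 go.py 405 -339 112 6.65; python3 -c "
from h import *
snap('j');crop('j','side',260,190,120,140,4,'o2.png');crop('j','top',300,170,130,110,4,'o1.png')"
```

```text
t 24.65 pos [ 406.3 -338.9  163.3] psi 6.73 zax [ 0.002 -0.001 -1.   ] F [-0.4 -0.2  0.7] w 85.5 q6 2.08
turn 0.08 | shift now axes mm [-1.4 -0.1 51.3] | after-turn axes mm [-1.3 -0.  51.3]
```

View pics/o2.png

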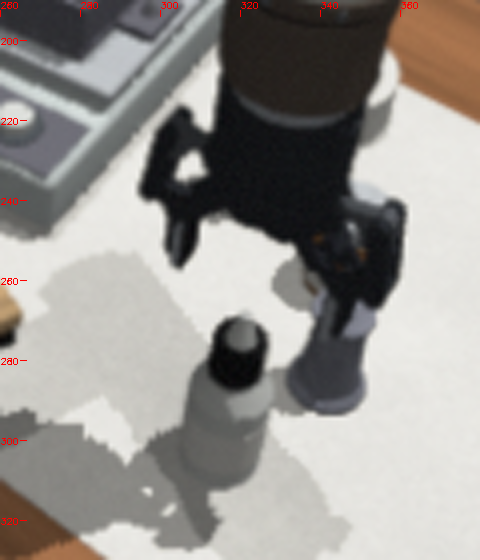

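View pics/o1.png

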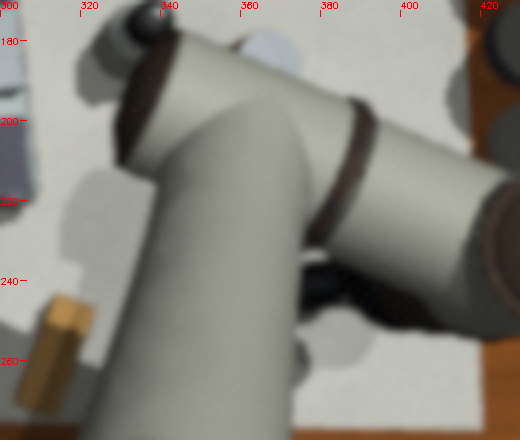

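>>> drive_tool(plan=[[[-0.0015,-0.001,0.02],0],[[0,0,0.02],0],[[0,0,0.012],0],[[0,0,0],0],[[0,0,0],0]])

```text
clock: 25.38
position: [404.1, -338.3, 110.9]
ee_rot: [0.998, 0.058, 0.001, 0.001]
contact_force: [0.1, 0.5, -0.6]
gripper_width: 85.6
```

>>> drive_tool(plan=[[[0,0,0],0],[[0,0,0],0],[[0,0,0],0],[[0,0,0],0],[[0,0,0],0],[[0,0,0],0],[[0,0,0],0],[[0,0,0],0]], fingers=1)

```text
clock: 26.38
position: [403.8, -338.1, 110.5]
ee_rot: [0.998, 0.058, 0.0, 0.0]
contact_force: [-1.2, 1.6, 5.4]
gripper_width: 32.6
```

>>> drive_tool(plan=[[[0,0,-0.01],0],[[0,0,-0.02],0],[[0,0,-0.04],0],[[0,0,-0.04],0],[[0,0,-0.04],0],[[0,0,-0.035],0],[[0,0,0],0],[[0,0,0],0]])

```text
clock: 27.38
position: [402.6, -337.3, 293.4]
ee_rot: [0.998, 0.058, -0.001, -0.001]
contact_force: [-0.2, -0.4, -2.7]
gripper_width: 32.6
```

```bash
python3 go.py 670 33.7 295 6.65; python3 -c "
from h import *
snap('k');crop('k','side',220,120,160,150,4,'p2.png')"
```

```text
t 27.38 pos [ 402.6 -337.3  293.4] psi 6.61 zax [-0.002  0.002 -1.   ] F [-0.2 -0.4 -2.7] w 32.6 q6 2.08
turn -0.04 | shift now axes mm [ 308.4 -337.8   -1.4] | after-turn axes mm [ 308.6 -337.6   -1.6]
```

View pics/p2.png

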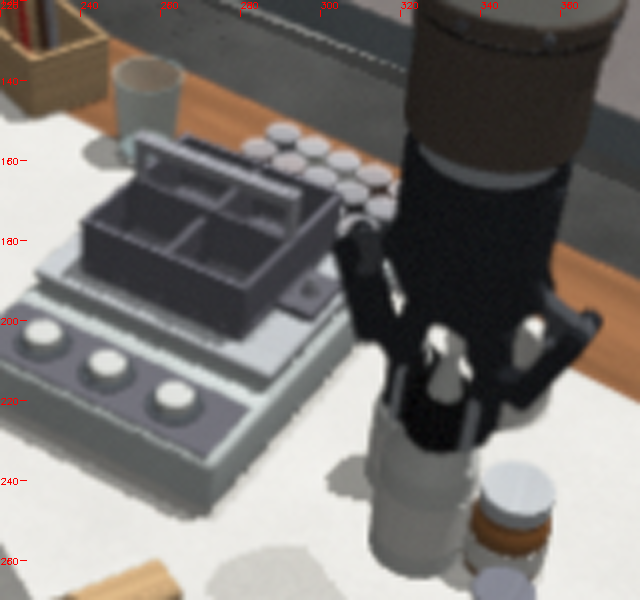

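>>> drive_tool(plan=[[[0.012,-0.018,0],0],[[0.024,-0.034,0],0],[[0.025,-0.036,0],0],[[0.025,-0.036,0],0],[[0.025,-0.036,0],0],[[0.025,-0.036,0],0],[[0.025,-0.036,0],0],[[0.025,-0.036,0],0],[[0.025,-0.036,0],0],[[0.019,-0.026,0],0],[[0.006,-0.008,0],0],[[0,0,0],0]])

```text
clock: 28.98
position: [598.4, 25.1, 293.6]
ee_rot: [0.998, 0.058, -0.001, 0.0]
contact_force: [0.2, -0.2, -1.7]
gripper_width: 32.0
```

```bash
python3 go.py 598.2 25.4 235 6.65; python3 -c "
from h import *
snap('l');crop('l','side',190,80,150,150,4,'q2.png');crop('l','top',190,110,150,120,5,'q1.png')"
```

```text
t 28.98 pos [598.4  25.1 293.6] psi 6.68 zax [-0.003 -0.001 -1.   ] F [ 0.2 -0.2 -1.7] w 32.0 q6 1.38
turn 0.03 | shift now axes mm [-0.  -0.3 58.6] | after-turn axes mm [-0.2 -0.3 58.6]
```

View pics/q2.png

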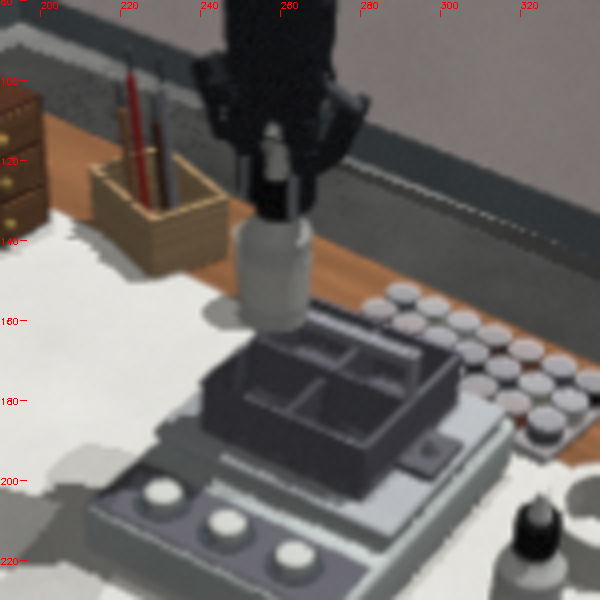

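View pics/q1.png

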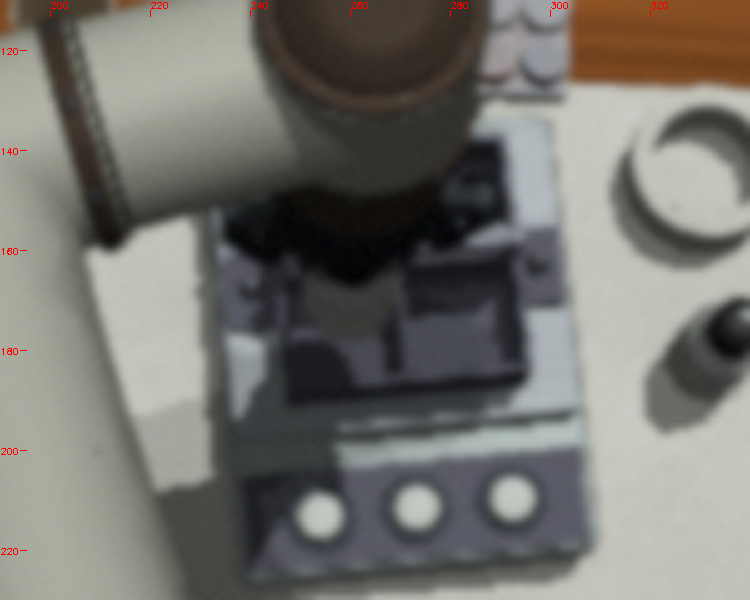

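>>> drive_tool(plan=[[[0,0,0.015],0],[[0,0,0.02],0],[[0,0,0.006],0],[[0,0,0],0],[[0,0,0],0]])

```text
clock: 29.7
position: [599.1, 24.9, 254.8]
ee_rot: [0.998, 0.058, 0.001, -0.0]
contact_force: [0.7, -0.5, -1.6]
gripper_width: 32.6
```

```bash
python3 go.py 598.2 25.4 196 6.65
python3 - <<'E'
from h import *
o=snap('m');s=o['side'];t=o['top']
st=arm.read_state();p=st["position"];zb=p[2]-110
def circ(x,y,z,r): a=np.linspace(0,2*np.pi,36);return np.c_[x+r*np.cos(a),y+r*np.sin(a),0*a+z]
pts=np.vstack([circ(p[0],p[1],zb,26),circ(p[0],p[1],zb+72,26),circ(598.2,25.4,130,33)])
a=np.radians(6.65);q=[]
for z in(130,):
  for u in np.linspace(-75,75,16):
    for X,Y in((u,75),(u,-75),(75,u),(-75,u),(u,0),(0,u)): q.append((638.2+np.cos(a)*X-np.sin(a)*Y,-6.2+np.sin(a)*X+np.cos(a)*Y,z))
crop('m','side',200,100,110,100,7,'r2.png',np.vstack([proj(s,pts),proj(s,q)]));crop('m','top',220,120,110,90,7,'r1.png',np.vstack([proj(t,pts[:36]),proj(t,q)]))
E
```

```text
t 29.7 pos [599.1  24.9 254.8] psi 6.64 zax [ 0.002  0.    -1.   ] F [ 0.7 -0.5 -1.6] w 32.6 q6 1.38
turn -0.01 | shift now axes mm [-1.  -0.6 58.8] | after-turn axes mm [-0.9 -0.6 58.8]
```

View pics/r2.png

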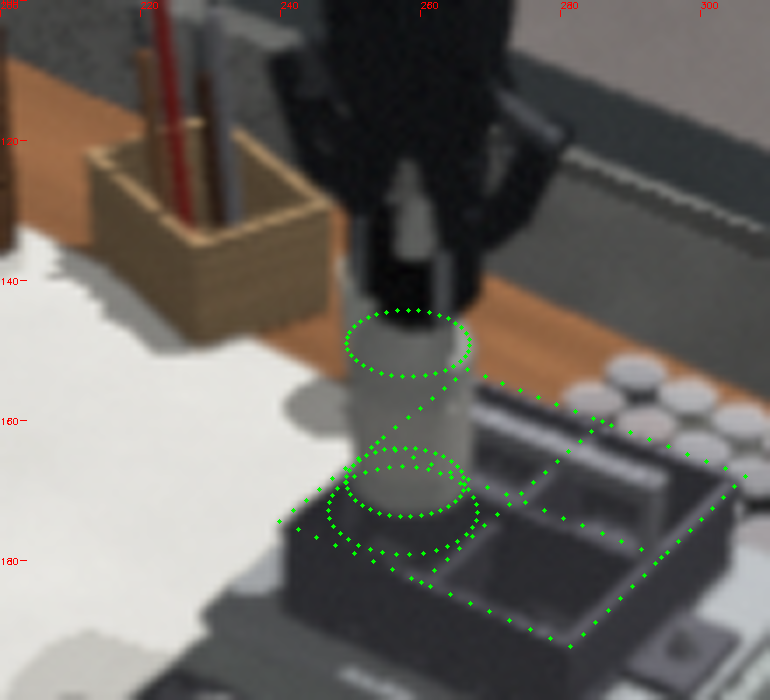

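View pics/r1.png

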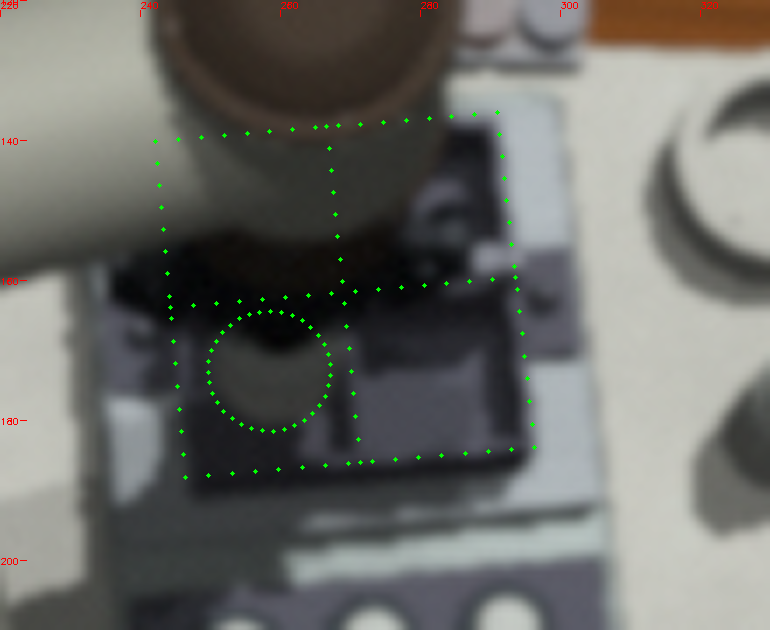

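Both overlays match: the bottle is over the near-left compartment within about 2 mm. Lowering.

>>> drive_tool(plan=[[[-0.002,0,0.012],0],[[0,0,0.015],0],[[0,0,0.015],0],[[0,0,0.01],0],[[0,0,0],0],[[0,0,0],0]])

```text
clock: 30.55
position: [597.2, 24.9, 202.4]
ee_rot: [0.998, 0.058, 0.001, 0.0]
contact_force: [0.1, 0.8, -2.2]
gripper_width: 32.2
```

>>> drive_tool(plan=[[[0,0,0.002],0],[[0,0,0.002],0],[[0,0,0],0]])

```text
clock: 30.92
position: [596.7, 24.8, 197.9]
ee_rot: [0.998, 0.058, -0.0, -0.0]
contact_force: [-0.5, 0.2, -2.7]
gripper_width: 32.3
```

>>> drive_tool(plan=[[[0,0,0.001],0],[[0,0,0.001],0],[[0,0,0],0]])

```text
clock: 31.3
position: [597.0, 24.9, 196.6]
ee_rot: [0.998, 0.058, 0.0, 0.0]
contact_force: [-0.2, 0.4, 1.8]
gripper_width: 32.5
```

Contact at the expected floor height, which also confirms the carrier is fully down. Releasing.

>>> drive_tool(plan=[[[0,0,0],0],[[0,0,0],0],[[0,0,0],0],[[0,0,0],0],[[0,0,-0.015],0],[[0,0,-0.03],0],[[0,0,-0.04],0],[[0,0,-0.015],0],[[0,0,0],0]], fingers=-1)

```text
clock: 32.42
position: [597.0, 25.0, 297.4]
ee_rot: [0.998, 0.058, 0.001, -0.0]
contact_force: [0.3, 0.2, -0.3]
gripper_width: 85.4
```

```bash
python3 go.py 609 -216.5 165 6.65
```

```text
t 32.42 pos [597.   25.  297.4] psi 6.64 zax [ 0.003  0.001 -1.   ] F [ 0.3  0.2 -0.3] w 85.4 q6 1.37
turn -0.01 | shift now axes mm [-16.4 241.3 132.2] | after-turn axes mm [-16.1 241.2 132.4]
```

>>> drive_tool(plan=[[[-0.002,0.03,0],0],[[-0.003,0.045,0],0],[[-0.003,0.045,0],0],[[-0.003,0.045,0],0],[[-0.003,0.045,0],0],[[-0.002,0.031,0],0],[[0,0,0.04],0],[[0,0,0.05],0],[[0,0,0.04],0],[[0,0,0],0],[[0,0,0],0]])

```text
clock: 33.8
position: [609.5, -216.6, 167.0]
ee_rot: [0.998, 0.058, 0.001, 0.0]
contact_force: [0.3, -0.3, 0.4]
gripper_width: 85.2
```

```bash
python3 go.py 609 -216.5 111 6.65; python3 -c "
from h import *
snap('n');crop('n','side',200,120,180,140,4,'s2.png')"
```

```text
t 33.8 pos [ 609.5 -216.6  167. ] psi 6.68 zax [ 0.001 -0.001 -1.   ] F [ 0.3 -0.3  0.4] w 85.2 q6 1.78
turn 0.03 | shift now axes mm [-0.5 -0.3 56. ] | after-turn axes mm [-0.5 -0.2 56. ]
```

View pics/s2.png

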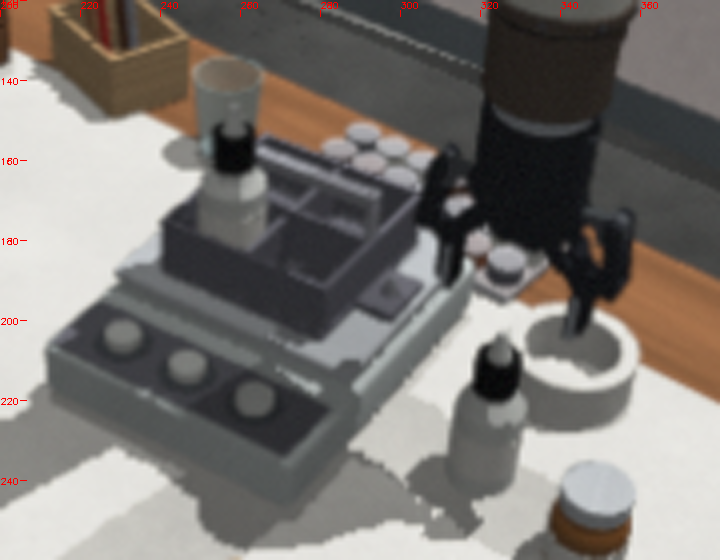

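The first bottle stands upright in the near-left compartment at (235,190), and the jaws straddle the second bottle at (498,370). Gripping it.

>>> drive_tool(plan=[[[0,0,0.02],0],[[0,0,0.02],0],[[0,0,0.015],0],[[0,0,0.001],0],[[0,0,0],0],[[0,0,0],0]])

```text
clock: 34.65
position: [609.4, -216.5, 111.1]
ee_rot: [0.998, 0.058, 0.001, 0.0]
contact_force: [-0.3, -0.5, 0.9]
gripper_width: 85.4
```

>>> drive_tool(plan=[[[0,0,0],0],[[0,0,0],0],[[0,0,0],0],[[0,0,0],0],[[0,0,0],0],[[0,0,0],0],[[0,0,0],0],[[0,0,0],0]], fingers=1)

```text
clock: 35.65
position: [609.0, -216.5, 110.4]
ee_rot: [0.998, 0.058, 0.0, 0.0]
contact_force: [-0.4, 1.3, 3.4]
gripper_width: 32.4
```

>>> drive_tool(plan=[[[0,0,-0.01],0],[[0,0,-0.02],0],[[0,0,-0.04],0],[[0,0,-0.04],0],[[0,0,-0.04],0],[[0,0,-0.035],0],[[0,0,0],0],[[0,0,0],0]])

```text
clock: 36.65
position: [607.8, -216.1, 293.4]
ee_rot: [0.998, 0.058, -0.001, -0.001]
contact_force: [-0.8, 0.6, -3.0]
gripper_width: 32.6
```

```bash
python3 go.py 677.5 -37.8 295 6.65
```

```text
t 36.65 pos [ 607.8 -216.1  293.4] psi 6.62 zax [-0.003  0.001 -1.   ] F [-0.8  0.6 -3. ] w 32.6 q6 1.78
turn -0.03 | shift now axes mm [  89.7 -169.1   -1.5] | after-turn axes mm [  89.8 -169.    -1.6]
```

>>> drive_tool(plan=[[[0.01,-0.02,0],0],[[0.02,-0.036,0],0],[[0.02,-0.038,0],0],[[0.02,-0.038,0],0],[[0.015,-0.028,0],0],[[0.005,-0.009,0],0],[[0,0,0.02],0],[[0,0,0.02],0],[[0,0,0],0],[[0,0,0],0]])

```text
clock: 37.9
position: [678.9, -38.4, 255.6]
ee_rot: [0.998, 0.058, 0.0, 0.0]
contact_force: [-0.4, -0.0, -1.8]
gripper_width: 32.0
```

```bash
python3 go.py 677.5 -37.8 197 6.65
python3 - <<'E'
from h import *
o=snap('o');s=o['side'];t=o['top']
st=arm.read_state();p=st["position"];zb=p[2]-110
def circ(x,y,z,r): a=np.linspace(0,2*np.pi,36);return np.c_[x+r*np.cos(a),y+r*np.sin(a),0*a+z]
pts=np.vstack([circ(p[0],p[1],zb,26),circ(p[0],p[1],zb+72,26),circ(677.5,-37.8,130,33)])
crop('o','side',210,90,110,100,7,'u2.png',proj(s,pts))
E
```

```text
t 37.9 pos [678.9 -38.4 255.6] psi 6.64 zax [ 0.001 -0.001 -1.   ] F [-0.4 -0.  -1.8] w 32.0 q6 1.51
turn -0.01 | shift now axes mm [-1.3 -0.8 58.6] | after-turn axes mm [-1.3 -0.7 58.6]
```

View pics/u2.png

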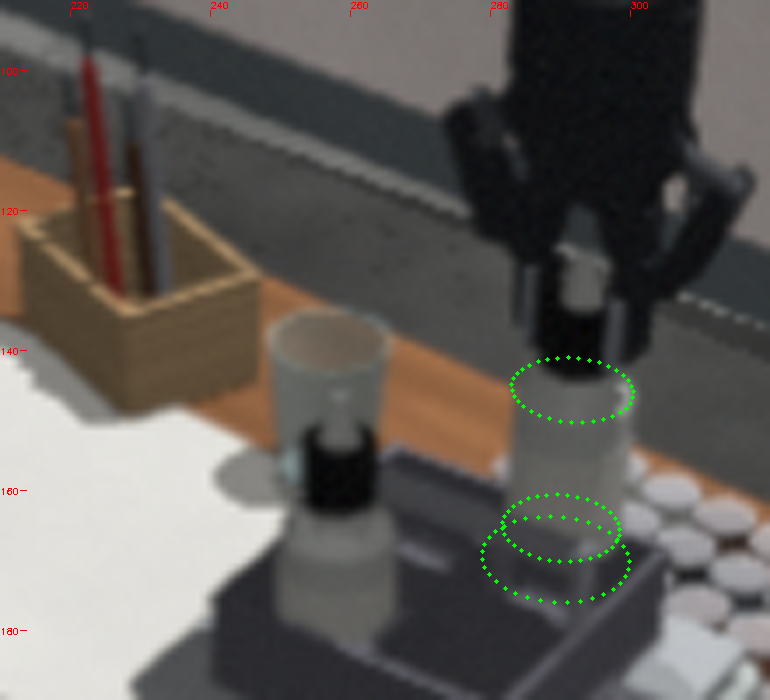

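>>> drive_tool(plan=[[[-0.002,0,0.012],0],[[0,0,0.015],0],[[0,0,0.015],0],[[0,0,0.01],0],[[0,0,0],0],[[0,0,0],0]])

```text
clock: 38.75
position: [677.0, -38.4, 203.5]
ee_rot: [0.998, 0.058, 0.0, 0.0]
contact_force: [0.5, 0.7, -1.6]
gripper_width: 32.0
```

>>> drive_tool(plan=[[[0,0,0.002],0],[[0,0,0.002],0],[[0,0,0.001],0],[[0,0,0.001],0],[[0,0,0],0]])

```text
clock: 39.38
position: [676.6, -38.4, 196.9]
ee_rot: [0.998, 0.058, -0.0, 0.0]
contact_force: [0.7, 0.1, -1.7]
gripper_width: 32.5
```

>>> drive_tool(plan=[[[0,0,0.001],0],[[0,0,0],0]])

```text
clock: 39.62
position: [676.8, -38.4, 196.4]
ee_rot: [0.998, 0.058, 0.0, 0.0]
contact_force: [0.1, 0.1, 0.7]
gripper_width: 32.5
```

>>> drive_tool(plan=[[[0,0,0],0],[[0,0,0],0],[[0,0,0],0],[[0,0,0],0],[[0,0,-0.015],0],[[0,0,-0.03],0],[[0,0,-0.04],0],[[0,0,-0.02],0],[[0,0,0],0]], fingers=-1)

```text
clock: 40.75
position: [677.4, -38.4, 304.4]
ee_rot: [0.998, 0.058, 0.003, -0.0]
contact_force: [-0.6, 0.4, -0.3]
gripper_width: 85.4
```

```bash
python3 go.py 487.4 36.6 300 6.65;  python3 - <<'E'
from h import *
te=load("e","top");se=load("e","side")
print(tri(te,src([(497,372),(573,365),(650,359)],130,120),se,src([(523,333),(588,363),(655,396)],100,120)))
E
```

```text
t 40.75 pos [677.4 -38.4 304.4] psi 6.65 zax [ 0.006  0.001 -1.   ] F [-0.6  0.4 -0.3] w 85.4 q6 1.51
turn 0.0 | shift now axes mm [-180.1  -96.5    3.3] | after-turn axes mm [-180.1  -96.5    4.4]
[[488.75997255  36.50169009  70.92679722   2.9639715 ]
 [496.26275115 -22.73936551  70.85235671   1.74577429]
 [502.58981143 -82.67515498  70.56290932   1.67705516]]
```

>>> drive_tool(plan=[[[-0.025,-0.013,0],0],[[-0.035,-0.019,0],0],[[-0.035,-0.019,0],0],[[-0.035,-0.019,0],0],[[-0.035,-0.019,0],0],[[-0.014,-0.007,0],0],[[0,0,0.05],0],[[0,0,0.05],0],[[0,0,0.05],0],[[0,0,0.03],0],[[0,0,0],0],[[0,0,0],0]], fingers=1)

```text
clock: 42.25
position: [488.8, 36.5, 121.9]
ee_rot: [0.998, 0.058, 0.001, -0.0]
contact_force: [0.1, 0.1, -0.1]
gripper_width: -0.1
```

```bash
python3 go.py 488 36.5 95 6.65; python3 -c "
from h import *
snap('p');crop('p','side',190,110,150,140,4,'v2.png')
crop('p','top',130,120,200,150,4,'v1.png')"
```

```text
t 42.25 pos [488.8  36.5 121.9] psi 6.67 zax [ 0.002  0.    -1.   ] F [ 0.1  0.1 -0.1] w -0.1 q6 1.28
turn 0.02 | shift now axes mm [-0.9 -0.1 26.9] | after-turn axes mm [-0.8 -0.1 26.9]
```

View pics/v2.png

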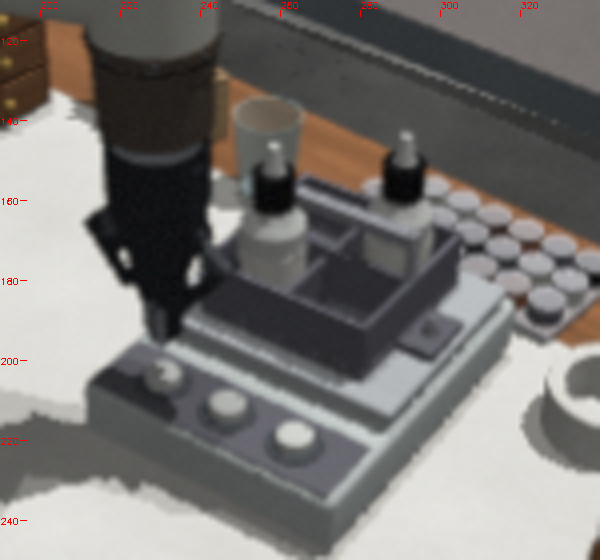

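View pics/v1.png

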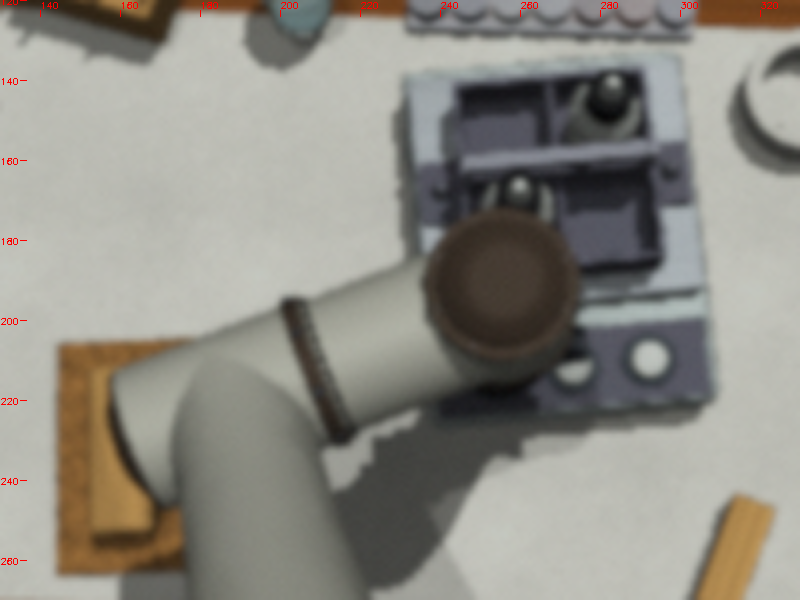

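Both bottles are upright in the carrier, at side crop (272,230) and (400,215). The fingertips are above the power key at (163,375). Pressing power now.

>>> drive_tool(plan=[[[-0.001,0,0.015],0],[[0,0,0.01],0],[[0,0,0.004],0],[[0,0,0.003],0],[[0,0,0],0]])

```text
clock: 42.98
position: [487.0, 36.2, 89.4]
ee_rot: [0.998, 0.058, 0.0, 0.0]
contact_force: [-0.8, -0.3, 1.7]
gripper_width: 0.1
```

>>> drive_tool(plan=[[[0,0,0.002],0],[[0,0,0.002],0],[[0,0,0],0]])

```text
clock: 43.35
position: [486.9, 36.2, 85.2]
ee_rot: [0.998, 0.058, 0.0, -0.0]
contact_force: [-0.0, 0.2, 4.7]
gripper_width: -0.2
```

Nearly at full travel. I'll push 2 mm more to reach the stop.

>>> drive_tool(plan=[[[0,0,0.001],0],[[0,0,0.001],0],[[0,0,0],0]])

```text
clock: 43.72
position: [487.0, 36.2, 84.6]
ee_rot: [0.998, 0.058, 0.0, 0.0]
contact_force: [-4.2, -0.0, 14.1]
gripper_width: -0.0
```

Power is bottomed at 14 N. Up and over to the timer.

>>> drive_tool(plan=[[[0,0,-0.01],0],[[0,0,-0.02],0],[[0.001,0.03,0],0],[[0.001,0.03,0],0],[[0,0,0],0],[[0,0,0],0]])

```text
clock: 44.48
position: [495.4, -23.1, 112.7]
ee_rot: [0.998, 0.058, -0.0, -0.0]
contact_force: [0.8, 0.6, 0.2]
gripper_width: 0.2
```

```bash
python3 go.py 495.5 -23 84.5 6.65;python3 -c "
from h import *
snap('q');crop('q','side',190,110,150,140,4,'w2.png')"
```

```text
t 44.48 pos [495.4 -23.1 112.7] psi 6.62 zax [-0.001  0.    -1.   ] F [0.8 0.6 0.2] w 0.2 q6 1.41
turn -0.03 | shift now axes mm [ 0.1 -0.  28.2] | after-turn axes mm [ 0.1 -0.  28.2]
```

View pics/w2.png

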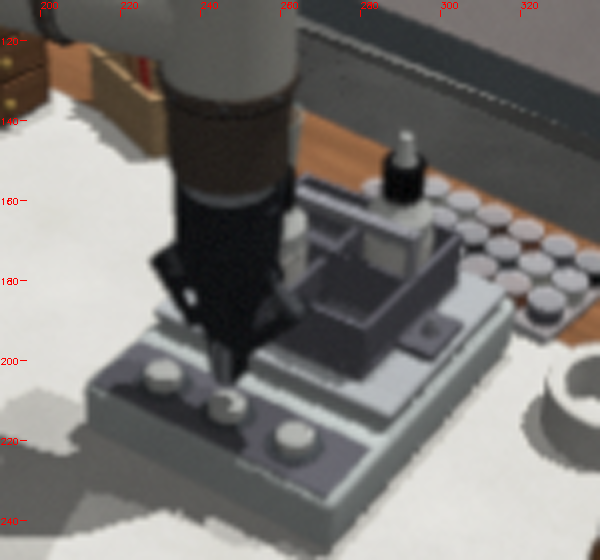

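The tips are over the timer key at (228,400). Pressing it twice, with a full release in between.

>>> drive_tool(plan=[[[0,0,0.014],0],[[0,0,0.006],0],[[0,0,0.004],0],[[0,0,0.003],0],[[0,0,0.002],0],[[0,0,0.001],0],[[0,0,0],0]])

```text
clock: 45.45
position: [495.1, -23.1, 84.6]
ee_rot: [0.998, 0.058, -0.0, 0.0]
contact_force: [-7.2, 2.4, 14.9]
gripper_width: -0.1
```

>>> drive_tool(plan=[[[0,0,-0.01],0],[[0,0,-0.01],0],[[0,0,0],0],[[0,0,0],0]])

```text
clock: 45.95
position: [495.6, -23.3, 102.8]
ee_rot: [0.998, 0.058, -0.0, -0.0]
contact_force: [0.1, 0.4, -0.3]
gripper_width: -0.0
```

>>> drive_tool(plan=[[[0,0,0.01],0],[[0,0,0.004],0],[[0,0,0.003],0],[[0,0,0.002],0],[[0,0,0.001],0],[[0,0,0],0]])

```text
clock: 46.7
position: [495.3, -23.3, 84.6]
ee_rot: [0.998, 0.058, -0.0, 0.0]
contact_force: [-5.3, 1.2, 14.5]
gripper_width: -0.1
```

Timer pressed twice, fully both times. On to start.

>>> drive_tool(plan=[[[0,0,-0.01],0],[[0,0,-0.02],0],[[0,0.03,0],0],[[0,0.03,0],0],[[0,0,0],0],[[0,0,0],0]])

```text
clock: 47.45
position: [502.4, -82.7, 112.8]
ee_rot: [0.998, 0.058, -0.0, -0.0]
contact_force: [-1.1, 0.5, 0.3]
gripper_width: -0.1
```

```bash
python3 go.py 502 -82.6 84.5 6.65
```

```text
t 47.45 pos [502.4 -82.7 112.8] psi 6.62 zax [-0.  0. -1.] F [-1.1  0.5  0.3] w -0.1 q6 1.53
turn -0.03 | shift now axes mm [-0.4 -0.1 28.3] | after-turn axes mm [-0.4 -0.1 28.3]
```

```bash
python3 -c "
from h import *
snap('r');crop('r','side',100,110,200,140,4,'x2.png');crop('r','top',130,120,200,150,4,'x1.png')"
```

```text
(no output)
```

View pics/x2.png

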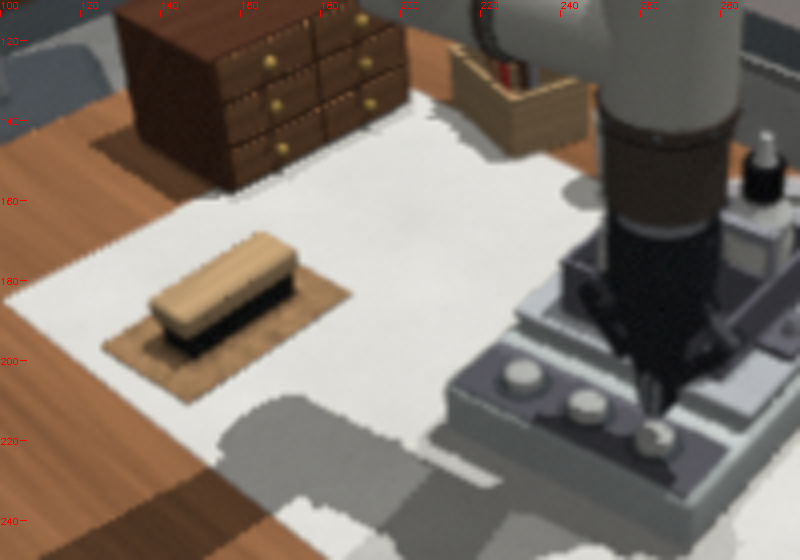

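View pics/x1.png

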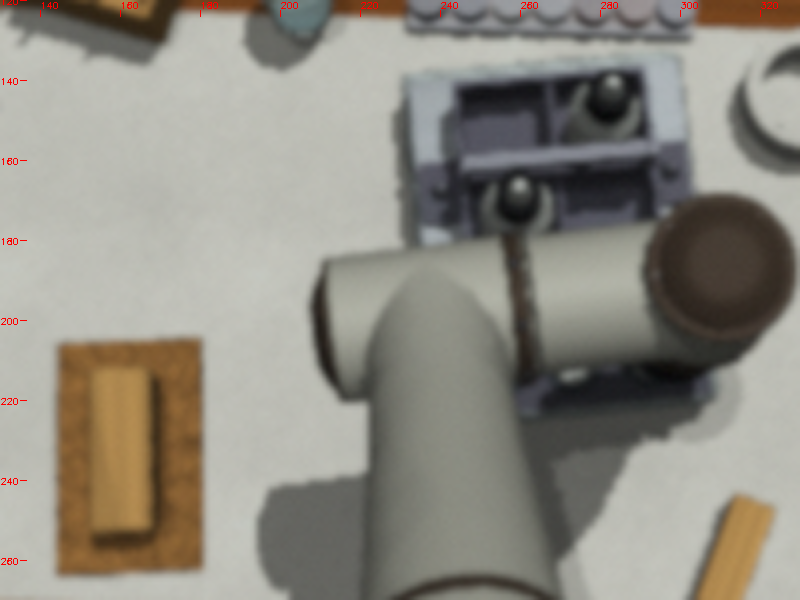

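Everything is still in place: brush on the mat at (123,452), bottles at (520,200) and (608,95) in the top crop, and the tips above the start key at (655,430). Pressing start.

>>> drive_tool(plan=[[[0,0,0.014],0],[[0,0,0.006],0],[[0,0,0.004],0],[[0,0,0.003],0],[[0,0,0.002],0],[[0,0,0.001],0],[[0,0,0],0]])

```text
clock: 48.42
position: [502.0, -82.6, 84.7]
ee_rot: [0.998, 0.058, -0.0, 0.0]
contact_force: [-7.0, 4.0, 14.4]
gripper_width: -0.3
```

>>> drive_tool(plan=[[[0,0,-0.01],0],[[0,0,-0.03],0],[[0,0,-0.04],0],[[0,0,-0.04],0],[[-0.04,0.04,0],0],[[-0.04,0.04,0],0],[[0,0.05,0],0],[[0,0.05,0],0],[[0,0.05,0],0],[[0,0,0],0],[[0,0,0],0],[[0,0,0],0]])

```text
clock: 49.92
position: [449.8, -319.7, 203.2]
ee_rot: [0.998, 0.059, 0.0, 0.0]
contact_force: [-0.2, 0.4, 0.1]
gripper_width: 0.1
```

```bash
python3 go.py; python3 -c "
from h import *
o=snap('s')
for n in o: cv2.imwrite(f'pics/s2_{n}.png',cv2.resize(o[n]['image'][:,:,::-1],(800,600),interpolation=cv2.INTER_CUBIC))"
```

```text
t 49.92 pos [ 449.8 -319.7  203.2] psi 6.71 zax [ 0. -0. -1.] F [-0.2  0.4  0.1] w 0.1 q6 2.01
```

View pics/s2_top.png

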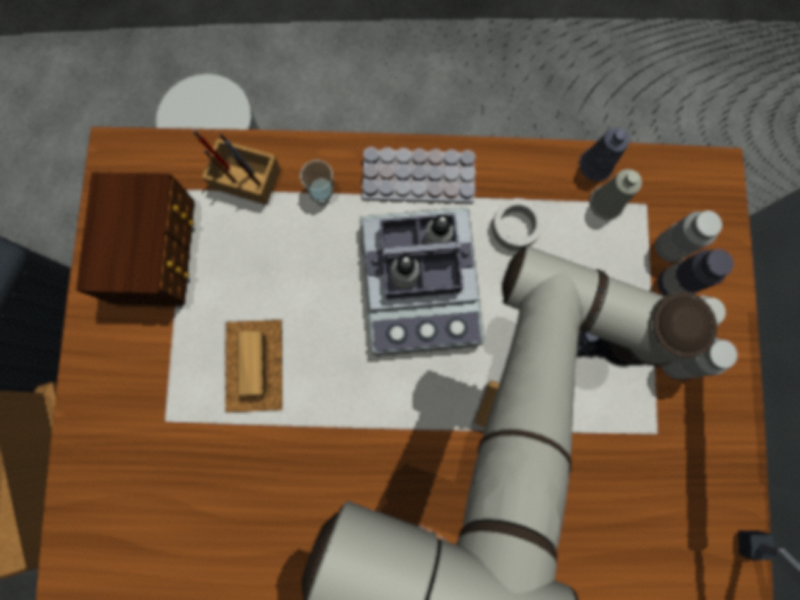

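View pics/s2_side.png

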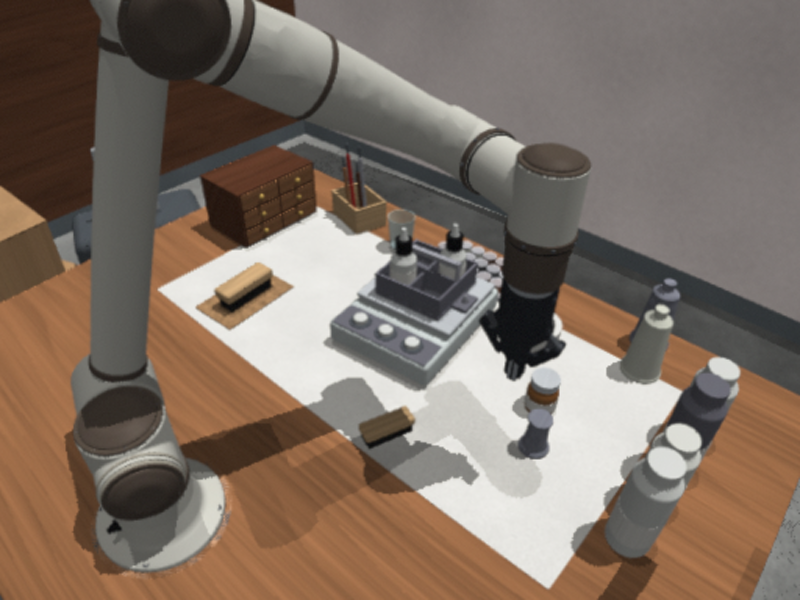

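Final views: the brush is on the mat, both bottles are upright in the seated carrier, the keys are up, and the jar, spool and tape are where they were. The arm is touching nothing. Handing in.

```bash
python3 -c "
from h import arm
print(arm.job_done())"
```

```text
the job is handed in; nothing more can be done
None
```

I handed the job in at about 50 s on the robot's clock, with every step done in the order asked. No verdict comes back, so what follows is from my own checks.

- **Brush:** it lies bristles down, lengthwise on the cork mat. The fits put it about 4–6 mm to the right (-y) of the mat's centre, while the gripper's release point was within 1–2 mm. The two disagree a little; I left it as it was.
- **Carrier:** it is seated on both pegs and touched down at TCP 163.2 mm, against 163.3 expected. A later camera fit of the rim was noisy and read about 4.6 mm high. Both bottles met the compartment floor at the height expected for a fully seated carrier, so I took it as seated.
- **Bottles:** only two were there. They stand upright in diagonally opposite compartments, near-left and far-right.
- **Keys:** power once, timer twice and start once, in that order. Each press reached the stop at about 14–15 N, with a full release in between.
- **Last pictures:** everything was in place, and the jar and spool had not moved. The tape roll was partly hidden by the arm in the side view, but sat where it started in the top view. I saw no sign that the carrier or brush had been knocked aside, and the arm was touching nothing.

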